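Load control units into the transit cradle and lock them with quarter-turn studs

ROBOT

A 6-joint arm with a two-finger parallel gripper is mounted at the origin on the work surface. World frame = base frame: x ahead of the robot, y to its left, z up, the work surface at z = 0. Lengths are in m, angles in rad, forces in N, time in s.
With the tool pointing down it reaches from about 0.35 to 0.925 m from the base axis. Payload 6.4 kg.
Tool frame: the origin (TCP) lies midway between the tips of the shut fingers; the grasp point (between the pads) lies 19 mm behind it; z points along the fingers, y is the line along which they close (so a half turn about z gives the same grasp; the last joint's range is limited). The gripper opens to 85 mm and grips with 20 to 120 N. Pads are 22 mm wide; open, the fingers measure 114 mm over their backs; the gripper's body (76 mm by 85 mm) begins 54 mm behind the grasp point. The pads swing forward as they close: fully open they stand 13 mm farther back than shut.
Start: joints at [0.949, 0.245, 1.558, -0, 1.339, -0.174], TCP at [0.281, 0.586, 0.195] pointing down, gripper open.
Joint ranges: [-3.13, 3.13], [-1.02, 2.26], [0.13, 2.54], [-0.95, 4.09], [0.21, 2.88], [-2.74, 2.74]. Speed limits (rad/s): [2.57, 2.57, 3.14, 3.14, 3.14, 3.14].

INTERFACE

Orientations are given as a rotation vector (axis times angle).
In Python, from workcell import manip gives the robot as it stands.
- The arm moves only by the tool arm_command, never from a script. Its argument "rows" is a list of rows, each an object with "translation": the shift along the world's x, y, z in cm, a list of three; "turn": the turn, a rotation vector about the world's x, y, z in rad, a list of three; "hand": the closure, from 0 (fully open) to 1 (shut). In form: [{"translation": [tx, ty, tz], "turn": [wx, wy, wz], "hand": hand}, ...]. A call has 1 to 10 rows; each row is the pose to reach, as a shift and turn from the pose commanded when the call began; what a row does not reach only later rows make up. A row lasts 1/10 s, in which the tool goes at most 50 mm and 8.59 degrees, less where a joint would pass 70% of its speed; a pose out of reach is approached as far as the arm can. A call with a gripper value outside its range is refused whole. The fingers move at their own pace and stop on an object; "force" is the grip in N (left out, the last holds). Time passes only in rows, so rows that repeat a pose let the fingers close. It gives the time, the measured TCP pose, the force, the opening and the grip force at its end, in the units of the state.
- manip.observe(): the state, without advancing time (a new reading comes with each control period).
- manip.get_image(name): name is "scene" or "side" or "wrist"; returns a dict with "image" (384x512x3 uint8, blue, green, red), "fx", "fy", "cx", "cy" (pixels), "rvec" (rotation vector, rad) and "tvec" (3), from world to camera coordinates, as OpenCV has them; the wrist camera has in their place "tool_from_camera" (4x4, takes a point from camera to tool coordinates, whose origin is the TCP and whose axes are the flange's). Camera axes: x right, y down, z forward; pixel columns grow to the right and rows downward; lengths in m; the calibration is good to about 2 mm. A picture is of the moment at which its call begins: read the wrist's pose just before it. There is no depth.
- manip.hand_in(): hands the job in; it is judged then, once.
Trained networks look in a picture, given as the dict that the camera call returned (one of the last four; its "shot" number tells which), for a name from the list of things; names that differ only in an ending like _2 or _b are one class to them, and where a whole thing is asked for, a point or a joint stands for the part that bears it (a point fixed in the world has none). Each returns a list of dicts, best first, with "score" (0 to 1); they miss things now and then, are a little off and sometimes report something else, mostly with a low value. They report only what shows in the picture. A call takes as long as a camera call.
- manip.search_frame(picture, thing): "extent" ([left, top, width, height] in pixels, round what is visible of it).
- manip.silhouettes(picture, thing): "mask" (384x512 bool, what is visible of it) and "extent" ([left, top, width, height] in pixels, round what is visible of it).
The state is a dict: "clock": time; "joint_positions": joint angles; "qd": joint speeds; "joint_efforts": joint torques, N m; "tcp_pos": TCP position; "orientation": TCP orientation; "ft_force": force on the tool from outside, world axes, zero at the start; "moment": the same for the moment, N m; "finger_gap": opening from 0.0 (shut) to 1.0 (fully open); "grip_force": force on a finger pad.
Only numpy, scipy, OpenCV 4.12 (cv2) and the standard library are available. Lean on these libraries where they do the work, as an engineer would, in place of code of your own. Each camera call takes 0.05 s, during which the arm holds its last target. There are 200 camera calls.

TASK

Load the transit cradle: slide every control unit on the counter into a bay of its own, in through the open front end and fully home against the stop. Each bay's slotted stud is locked and its keeper bars the mouth, so press it down and give it a quarter turn to open, and when the unit is in, press and turn it back until it springs into its catch. Leave all three studs latched, also that of a bay left empty, and do not knock over the bottle.

Things in the scene. Friction and masses are not known exactly. Their poses are not given: they have to be found in the camera images.
- cradle: Fixed transit cradle: grey plate 210 x 380 x 12 mm on the counter with three parallel aluminium T-tracks (bays), open only at the end towards the robot (-x), closed by a stop at +x. Origin on the counter, 32 mm in +x of the plate's centre; x along the tracks to the stop, y across, z up. Bay axes at y = +135 (bay 1), +15 (2), -105 mm (3). The plate top (z 12 mm) is floor of the tracks and of the apron before them.
- bay1_home (a point): Where a unit's middle lies when fully home in bay 1: fixed at cradle (17, 135, 54) mm, axes as the cradle's. Track: channel 50 mm wide; lips 32 mm apart, underside 10.5, top 16.5 mm above the floor, bar loading from above. Walls and lips from cradle x = -12 mm to the stop face at +57.5; low guides flare the mouth to about 66 mm at x = -31.
- stud1_head (a point): Middle of the slotted steel head of bay 1's stud, at cradle x -48, y 75 mm, z 52 when latched; moves with the stud, axes as the cradle's at turn 0. Two cheeks along its y, 40 long, 24 mm wide over both (x), 20 tall (10 above and below this point), 8 mm slot between; below them a flange of 22 mm radius, top 10 mm below this point, on which fingertips can press.
- stud1_keeper (a point): Tip of the keeper bar of stud 1: 56 mm out from the stud axis along the head's +y, 20 mm below the head's middle; bar 12 mm thick, from x = -4 to +22 mm in the head's frame. Locked, it crosses the bay mouth 3 mm behind a unit that is home; open, it points to the robot beside the bay, clear of a unit on the apron. Moves with the stud.
- stud1_turn (a joint): Turn of stud 1 about the vertical, rad: 0 = locked (keeper across the mouth), growing anticlockwise seen from above to the end stop at 1.45 = open. Turns only while pressed down; else about 0.07 of play. Little friction.
- stud1_press (a joint): Height of stud 1, m, growing downward: 0 = sprung up into its catch at the locked end; +0.0035 or more = pressed far enough to turn (bottoms at +0.0048); -0.004 = sprung up at the open end. Spring about 4 N (up) to 8.5 N (bottom). Left half-turned it stays at about +0.0035 under a shoulder, not latched.
- bay2_home (a point): Where a unit's middle lies when fully home in bay 2: fixed at cradle (17, 15, 54) mm, axes as the cradle's. Track as bay 1.
- stud2_head (a point): Middle of the slotted steel head of bay 2's stud, at cradle x -48, y -45 mm, z 52 when latched; moves with the stud, axes as the cradle's at turn 0. Head as stud 1.
- stud2_keeper (a point): Tip of the keeper bar of stud 2: as stud 1.
- stud2_turn (a joint): Turn of stud 2 about the vertical, rad: 0 = locked (keeper across the mouth), growing anticlockwise seen from above to the end stop at 1.45 = open. As stud 1.
- stud2_press (a joint): Height of stud 2, m, growing downward: 0 = sprung up into its catch at the locked end; +0.0035 or more = pressed far enough to turn (bottoms at +0.0048); -0.004 = sprung up at the open end. Spring as stud 1.
- bay3_home (a point): Where a unit's middle lies when fully home in bay 3: fixed at cradle (17, -105, 54) mm, axes as the cradle's. Track as bay 1.
- stud3_head (a point): Middle of the slotted steel head of bay 3's stud, at cradle x -48, y -165 mm, z 52 when latched; moves with the stud, axes as the cradle's at turn 0. Head as stud 1.
- stud3_keeper (a point): Tip of the keeper bar of stud 3: as stud 1.
- stud3_turn (a joint): Turn of stud 3 about the vertical, rad: 0 = locked (keeper across the mouth), growing anticlockwise seen from above to the end stop at 1.45 = open. As stud 1.
- stud3_press (a joint): Height of stud 3, m, growing downward: 0 = sprung up into its catch at the locked end; +0.0035 or more = pressed far enough to turn (bottoms at +0.0048); -0.004 = sprung up at the open end. Spring as stud 1.
- unit1_mid (a point): Middle of a loose control unit, 42 mm above its underside (all alike, about 0.45 kg; some absent). 80 long (x), 84 mm tall: foot 44 wide, 8 high; neck 24 wide, 10 high; finned aluminium body 44 wide, 30 high; black grip rib 56 long (x), 16 wide (y), 36 tall, its top 42 mm above this point. Starts upright beside the cradle; either end may enter first; play in a track 3 mm each side, 2.5 mm upward.
- unit2_mid (a point): Middle of a loose control unit, 42 mm above its underside (all alike, about 0.45 kg; some absent). 80 long (x), 84 mm tall: foot 44 wide, 8 high; neck 24 wide, 10 high; finned aluminium body 44 wide, 30 high; black grip rib 56 long (x), 16 wide (y), 36 tall, its top 42 mm above this point. Starts upright beside the cradle; either end may enter first; play in a track 3 mm each side, 2.5 mm upward.
- unit3_mid (a point): Middle of a loose control unit, 42 mm above its underside (all alike, about 0.45 kg; some absent). 80 long (x), 84 mm tall: foot 44 wide, 8 high; neck 24 wide, 10 high; finned aluminium body 44 wide, 30 high; black grip rib 56 long (x), 16 wide (y), 36 tall, its top 42 mm above this point. Starts upright beside the cradle; either end may enter first; play in a track 3 mm each side, 2.5 mm upward.
- bottle: Bystander: black bottle, 54 mm diameter, 125 mm tall, may stand among the units; origin under its base.

How it is judged:
By the outcome, as a careful person would: the job done as asked, in the order asked, and still so for the second after the job is handed in, with the robot touching nothing.
Of unit1, unit2, unit3 only 2 to 3 are there at a start; the rules pass over those that are not, and their reading is None.
At some moment in a run one of unit1, unit2, unit3 may be knocked a few centimetres aside while the robot is not near it.
It also fails if it takes over 210 s, if anything falls off the work surface, if the arm or the gripper's body presses on something with over 40 N, if the wrist force passes 120 N, or if a joint passes its speed limit or range.

## Working session

There is one attempt and no reset: what is moved stays moved. The work goes in short steps, Python scripts to look and compute and a tool call to move; the robot and the scene stay as the last step left them, time stands still between calls to the robot, and variables do not carry over. Pictures are saved under pics/ and viewed, at most 14 in all, crops included, and the job is handed in when it is done.

Besides the shell and the picture viewer there is one more tool, called as name(argument=value, ...), one argument or row to a line, values as JSON. arm_command: Moves the arm, as the interface text tells. Its arguments: {"type":"object","properties":{"rows":{"type":"array","items":{"type":"object","properties":{"translation":{"type":"array","items":{"type":"number"}},"turn":{"type":"array","items":{"type":"number"}},"hand":{"type":"number"}}}},"force":{"type":"number"}},"required":["rows"]}

```bash
mkdir -p pics; cat > h.py <<'E'
import numpy as np, cv2
from workcell import manip
def cam(p):
    if 'rvec' in p and p.get('rvec') is not None:
        R=cv2.Rodrigues(np.array(p['rvec'],float))[0]; t=np.array(p['tvec'],float).ravel()
    else:
        s=p['st']; Rt=cv2.Rodrigues(np.array(s['orientation'],float))[0]; T=np.array(p['tool_from_camera'])
        Rw=Rt@T[:3,:3]; c=Rt@T[:3,3]+np.array(s['tcp_pos']); R=Rw.T; t=-R@c
    return R,t
def shot(n):
    s=manip.observe(); p=manip.get_image(n)
    if n=='wrist': p['st']=s
    return p
def ray(p,u,v,z):
    R,t=cam(p); d=R.T@np.array([(u-p['cx'])/p['fx'],(v-p['cy'])/p['fy'],1]); c=-R.T@t
    return c+d*(z-c[2])/d[2]
def proj(p,X):
    R,t=cam(p); q=(R@np.atleast_2d(X).T).T+t
    return np.c_[p['fx']*q[:,0]/q[:,2]+p['cx'],p['fy']*q[:,1]/q[:,2]+p['cy']]
def st():
    s=manip.observe(); print(round(s['clock'],2),'tcp',np.round(s['tcp_pos'],4),'o',np.round(s['orientation'],3),'f',np.round(s['ft_force'],1),'gap',round(s['finger_gap'],3),'grip',round(s['grip_force'],1)); return s
E
python3 - <<'E'
from h import *
st()
ims=[]
for n in ['scene','side','wrist']:
    p=shot(n); ims.append(p['image']); print(n,p['fx'],p['cx'],p['cy'],(-cam(p)[0].T@cam(p)[1]).round(3))
    for th in ['cradle','unit1_mid','bottle','stud1_head','stud1_keeper']:
        r=manip.search_frame(p,th)
        for d in r:
            if d['score']>.3:
                l,t,w,h=d['extent']; print(th,round(d['score'],2),np.round(d['extent']).astype(int), ray(p,l+w/2,t+h/2,0.05).round(3))
    cv2.imwrite(f'pics/{n}0.png',p['image'])
E
```

```text
0.0 tcp [0.2811 0.5854 0.194 ] o [-6.970e-01 -3.062e+00  3.000e-03] f [ 0.5 -0.  -0. ] gap 1.0 grip 0.0
scene 470.9178559929995 250.28006292357625 191.86909912362879 [1.025 0.204 1.02 ]
cradle 0.79 [176 154 174 126] [0.549 0.05  0.05 ]
cradle 0.35 [238 186  34  22] [0.509 0.013 0.05 ]
unit1_mid 0.73 [125 115  33  37] [ 0.442 -0.327  0.05 ]
bottle 0.81 [358 250  29  40] [0.582 0.316 0.05 ]
stud1_head 0.55 [287 200  31  30] [0.513 0.132 0.05 ]
stud1_head 0.47 [242 183  27  26] [0.504 0.014 0.05 ]
stud1_keeper 0.64 [288 206  32  25] [0.518 0.139 0.05 ]
side 407.5796102403238 254.51313636788518 195.17157267783801 [ 0.387 -0.675  0.924]
cradle 0.93 [200 150  96 114] [ 0.512 -0.023  0.05 ]
unit1_mid 0.78 [221 314  39  33] [ 0.434 -0.351  0.05 ]
bottle 0.97 [242 104  17  34] [0.586 0.318 0.05 ]
stud1_head 0.64 [228 163  18  19] [0.504 0.105 0.05 ]
stud1_keeper 0.8 [230 163  15  24] [0.502 0.095 0.05 ]
wrist 287.09009843385724 250.42336598329888 190.94633278686464 [0.209 0.621 0.373]
cradle 0.93 [ 69 362  43  22] [0.461 0.234 0.05 ]
```

View pics/scene0.png

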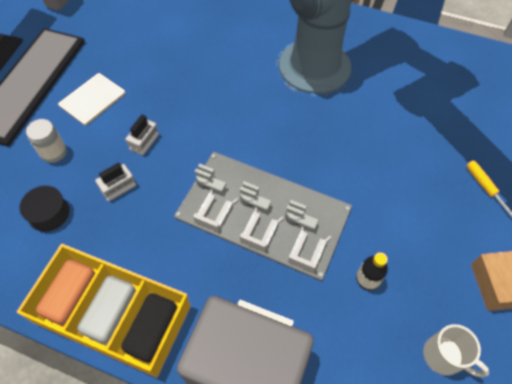

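View pics/side0.png

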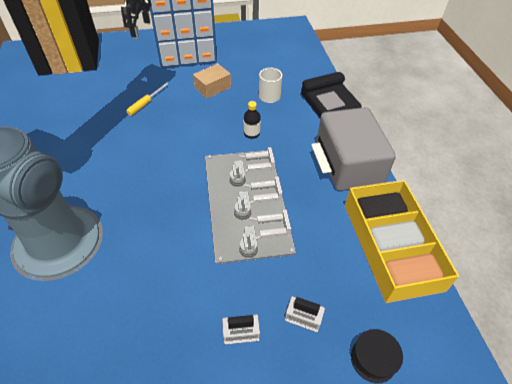

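The scene view shows the cradle with plate corners at (213,153), (351,207), (322,274) and (176,216). Two units stand on its -y side, at (142,133) and (116,181), and the bottle is at (372,270), away from the work. The side view agrees: units at (241,328) and (305,313). All the keepers appear to be across the bay mouths.

```bash
cat >> h.py <<'E'
def pose(X,c): 
    X=np.atleast_2d(X); a=c[2]; return np.c_[c[0]+np.cos(a)*X[:,0]-np.sin(a)*X[:,1], c[1]+np.sin(a)*X[:,0]+np.cos(a)*X[:,1], X[:,2]]
PL=np.array([[-.137,-.19,.012],[-.137,.19,.012],[.073,.19,.012],[.073,-.19,.012]])
E
python3 - <<'E'
from h import *
from scipy.optimize import least_squares
C={}
P={n:shot(n) for n in ('scene','side')}
for n,p in P.items():
    m=manip.silhouettes(p,'cradle')[0]['mask'].astype(np.uint8)
    cs=cv2.findContours(m,0,2)[0]; c=cv2.convexHull(max(cs,key=cv2.contourArea))
    print(n,cv2.approxPolyDP(c,6,True).reshape(-1,2).tolist())
    for th in ['unit1_mid']:
        for d in manip.silhouettes(p,th):
            if d['score']>.2:
                l,t,w,h=d['extent']; print(round(d['score'],2),ray(p,l+w/2,t+h/2,.042).round(3))
obs={'scene':[(213,153.5),(351,206.5),(322,274.5),(176.5,215.5)],'side':[(217.5,259),(206,155),(278,149.5),(294,250)]}
# scene order: PL0(-x,-y) PL1(-x,+y) PL2 PL3
f=lambda c: np.concatenate([(proj(P[n],pose(PL,c))-obs[n]).ravel() for n in P])
r=least_squares(f,[.54,.05,0],loss='soft_l1'); print(r.x,np.round(r.fun if 0 else f(r.x),1))
for n,u in (('scene',(142,133)),('scene',(116,181)),('side',(241,326)),('side',(305,312))): print(n,ray(P[n],*u,.05).round(3))
for n in P: print(n,ray(P[n],*{'scene':(140,123),'side':(241,321)}[n],.084).round(3),ray(P[n],*{'scene':(113,171),'side':(307,305)}[n],.084).round(3))
E
```

```text
scene [[199, 165], [216, 152], [350, 205], [322, 278], [177, 219]]
0.65 [0.499 0.011 0.042]
side [[270, 149], [295, 253], [216, 264], [205, 157]]
0.81 [ 0.431 -0.347  0.042]
[ 0.55032027  0.03683129 -0.0559257 ] [ 0.2 -1.5  1.   0.  -0.5  7.  -3.5  1.5 -2.8  0.9 -0.9 -1.1 -6.6 -1.5
  1.6  0.6]
scene [ 0.44  -0.326  0.05 ]
scene [ 0.592 -0.315  0.05 ]
side [ 0.436 -0.341  0.05 ]
side [ 0.583 -0.337  0.05 ]
scene [ 0.435 -0.327  0.084] [ 0.585 -0.317  0.084]
side [ 0.436 -0.344  0.084] [ 0.584 -0.336  0.084]
```

arm_command(
  rows=[
    {"translation": [21,-58,12],"turn": [0,0,-1.15],"hand": 0},
    {"translation": [21,-58,12],"turn": [0,0,-1.15],"hand": 0},
    {"translation": [21,-58,12],"turn": [0,0,-1.15],"hand": 0},
    {"translation": [21,-58,12],"turn": [0,0,-1.15],"hand": 0},
    {"translation": [21,-58,12],"turn": [0,0,-1.15],"hand": 0},
    {"translation": [21,-58,12],"turn": [0,0,-1.15],"hand": 0},
    {"translation": [21,-58,12],"turn": [0,0,-1.15],"hand": 0},
    {"translation": [21,-58,12],"turn": [0,0,-1.15],"hand": 0},
    {"translation": [21,-58,12],"turn": [0,0,-1.15],"hand": 0},
    {"translation": [21,-58,12],"turn": [0,0,-1.15],"hand": 0},
  ],
  force=60,
)

```text
clock: 2.2
tcp_pos: [0.4488, 0.1226, 0.2913]
orientation: [2.251, 2.191, 0.001]
ft_force: [1.4, 0.2, 0.2]
finger_gap: 1.0
grip_force: 0.0
```

arm_command(
  rows=[
    {"translation": [0,0,0],"turn": [0,0,0],"hand": 0},
    {"translation": [0,0,0],"turn": [0,0,0],"hand": 0},
    {"translation": [0,0,0],"turn": [0,0,0],"hand": 0},
    {"translation": [0,0,0],"turn": [0,0,0],"hand": 0},
    {"translation": [0,0,0],"turn": [0,0,0],"hand": 0},
  ],
)

```text
clock: 2.7
tcp_pos: [0.448, 0.1256, 0.2903]
orientation: [-2.248, -2.194, 0.001]
ft_force: [0.6, 0.0, -0.8]
finger_gap: 0.994
grip_force: 0.0
```

```bash
python3 - <<'E'
from h import *
s=st(); print(np.round(s['joint_positions'],2))
p=shot('wrist'); cv2.imwrite('pics/w1.png',p['image']); import pickle; pickle.dump(p,open('w1.pkl','wb'))
for th in ['cradle','unit1_mid','stud1_head','stud1_keeper']:
    for d in manip.silhouettes(p,th):
        if d['score']>.25:
            m=d['mask']; v,u=np.nonzero(m); print(th,round(d['score'],2),np.round(d['extent']).astype(int), ray(p,u.mean(),v.mean(),.062 if 'stud' in th else .05).round(3))
E
```

```text
2.7 tcp [0.448  0.1256 0.2903] o [-2.248e+00 -2.194e+00  1.000e-03] f [ 0.6  0.  -0.8] gap 0.994 grip 0.0
[ 0.03 -0.27  1.9   0.    1.52  0.05]
cradle 0.72 [224  80 152 232] [0.512 0.08  0.05 ]
unit1_mid 0.59 [272 202  28  46] [0.501 0.011 0.05 ]
stud1_head 0.69 [273 124  33  55] [0.506 0.131 0.062]
stud1_keeper 0.65 [273 126  33  54] [0.506 0.131 0.062]
```

View pics/w1.png

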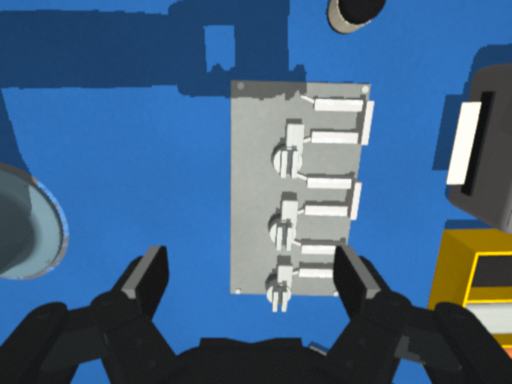

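The wrist view shows all three studs locked with their keepers across the mouths, heads near (288,160), (282,235) and (279,293). The plate corners are at (231,80), (370,83) and (230,295).

```bash
python3 - <<'E'
from h import *; import pickle
from scipy.optimize import least_squares
p=pickle.load(open('w1.pkl','rb'))
o=np.array([(231.5,80.5),(370,83),(230.5,294.5)])
f=lambda c:(proj(p,pose(PL[[1,2,0]],c))-o).ravel()
r=least_squares(f,[.55,.037,-.05]); c=r.x; print(c,f(c).round(1))
print(proj(p,pose([[-.048,.075,.062],[-.048,-.045,.062],[-.048,-.165,.062]],c)).round(1))
print(pose([[-.048,.075,.062],[-.048,-.045,.062],[-.048,-.165,.062],[.017,.015,.05],[.017,-.105,.05]],c).round(4))
E
```

```text
[ 0.54951744  0.03326382 -0.04499859] [-1.3 -0.1  1.2  0.4  0.1 -0.1]
[[289.6 164.9]
 [284.8 239.3]
 [280.8 302.2]]
[[ 0.5049  0.1103  0.062 ]
 [ 0.4995 -0.0095  0.062 ]
 [ 0.4941 -0.1294  0.062 ]
 [ 0.5672  0.0475  0.05  ]
 [ 0.5618 -0.0724  0.05  ]]
```

arm_command(
  rows=[
    {"translation": [4.6,-22,-11],"turn": [0,0,-0.02],"hand": 0.4},
    {"translation": [4.6,-22,-11],"turn": [0,0,-0.02],"hand": 0.4},
    {"translation": [4.6,-22,-11],"turn": [0,0,-0.02],"hand": 0.4},
    {"translation": [4.6,-22,-11],"turn": [0,0,-0.02],"hand": 0.4},
    {"translation": [4.6,-22,-11],"turn": [0,0,-0.02],"hand": 0.4},
    {"translation": [4.6,-22,-11],"turn": [0,0,-0.02],"hand": 0.4},
    {"translation": [4.6,-22,-11],"turn": [0,0,-0.02],"hand": 0.4},
    {"translation": [4.6,-22,-11],"turn": [0,0,-0.02],"hand": 0.4},
    {"translation": [4.6,-22,-11],"turn": [0,0,-0.02],"hand": 0.4},
    {"translation": [4.6,-22,-11],"turn": [0,0,-0.02],"hand": 0.4},
  ],
)

```text
clock: 3.95
tcp_pos: [0.4949, -0.0947, 0.1815]
orientation: [2.27, 2.17, 0.001]
ft_force: [-0.5, 0.4, -0.3]
finger_gap: 0.601
grip_force: 0.0
```

```bash
python3 - <<'E'
from h import *; import pickle
s=st()
p=shot('wrist'); pickle.dump(p,open('w2.pkl','wb'))
c=[.5495,.0333,-.045]; im=p['image'].copy()
for y in (.075,-.045,-.165):
    for q in proj(p,pose([[-.048+a*.012,y+b*.02,.062] for a,b in ((-1,-1),(1,-1),(1,1),(-1,1),(0,0))],c)): cv2.circle(im,tuple(int(round(k)) for k in q),1,(0,0,255),-1)
for q in proj(p,pose(PL,c)): cv2.circle(im,tuple(int(round(k)) for k in q),2,(0,255,0),-1)
cv2.imwrite('pics/w2.png',im)
for th in ['unit1_mid','stud1_head']:
    for d in manip.silhouettes(p,th):
        if d['score']>.25:
            v,u=np.nonzero(d['mask']); print(th,round(d['score'],2),np.round(d['extent']).astype(int), ray(p,u.mean(),v.mean(),.05).round(3))
E
```

```text
3.95 tcp [ 0.4949 -0.0947  0.1815] o [2.27e+00 2.17e+00 1.00e-03] f [-0.5  0.4 -0.3] gap 0.601 grip 0.0
unit1_mid 0.64 [190 307  55  31] [ 0.445 -0.298  0.05 ]
unit1_mid 0.56 [231 147  35  71] [ 0.497 -0.11   0.05 ]
unit1_mid 0.44 [291 290  19  47] [ 0.551 -0.294  0.05 ]
```

View pics/w2.png

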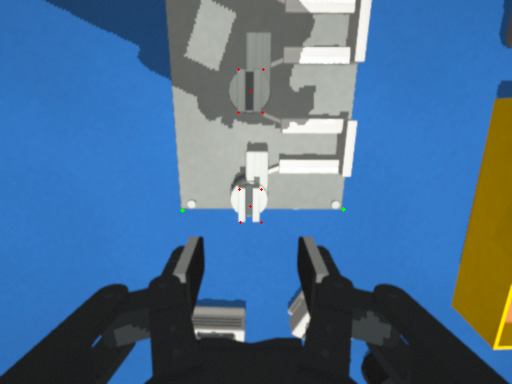

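Projected head corners fall on stud 3 at (250,205), so the cradle pose is good to about 1 mm. Going down onto stud 3.

arm_command(
  rows=[
    {"translation": [-0.15,-3.45,-5],"turn": [0,0,0],"hand": 0.4},
    {"translation": [-0.15,-3.45,-9],"turn": [0,0,0],"hand": 0.4},
    {"translation": [-0.15,-3.45,-12],"turn": [0,0,0],"hand": 0.4},
    {"translation": [-0.15,-3.45,-13.5],"turn": [0,0,0],"hand": 0.4},
    {"translation": [-0.15,-3.45,-13.5],"turn": [0,0,0],"hand": 0.4},
    {"translation": [-0.15,-3.45,-13.5],"turn": [0,0,0],"hand": 1},
    {"translation": [-0.15,-3.45,-13.5],"turn": [0,0,0],"hand": 1},
    {"translation": [-0.15,-3.45,-13.5],"turn": [0,0,0],"hand": 1},
    {"translation": [-0.15,-3.45,-13.5],"turn": [0,0,0],"hand": 1},
    {"translation": [-0.15,-3.45,-13.5],"turn": [0,0,0],"hand": 1},
  ],
  force=30,
)

```text
clock: 5.1
tcp_pos: [0.4934, -0.1302, 0.0462]
orientation: [2.272, 2.168, 0.001]
ft_force: [0.3, -0.3, -0.8]
finger_gap: -0.003
grip_force: 0.0
```

arm_command(
  rows=[
    {"translation": [0,0,0],"turn": [0,0,0],"hand": 1},
    {"translation": [0,0,0],"turn": [0,0,0],"hand": 1},
    {"translation": [0,0,0],"turn": [0,0,0],"hand": 1},
  ],
)

```text
clock: 5.4
tcp_pos: [0.493, -0.13, 0.0456]
orientation: [-2.273, -2.169, -0.0]
ft_force: [-0.1, 0.5, -0.1]
finger_gap: -0.002
grip_force: 0.0
```

```bash
python3 - <<'E'
from h import *; import pickle
s=st()
p=shot('wrist'); q=shot('side')
cv2.imwrite('pics/w3.png',np.hstack([p['image'][100:384,100:400],cv2.resize(q['image'][140:280,170:320],None,fx=2.03,fy=2.03)[:284]]))
E
```

```text
5.4 tcp [ 0.493  -0.13    0.0456] o [-2.273 -2.169 -0.   ] f [-0.1  0.5 -0.1] gap -0.002 grip 0.0
```

View pics/w3.png

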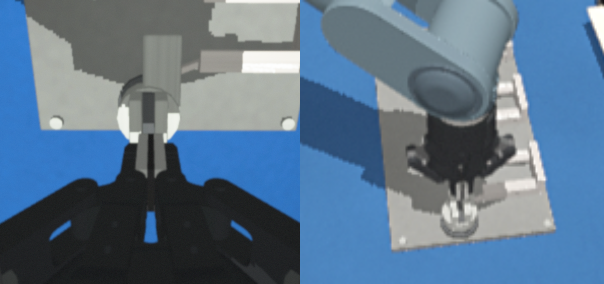

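```bash
python3 - <<'E'
from h import *; import pickle
s=st(); c=[.5495,.0333,-.045]
p=shot('wrist'); q=shot('side')
print(p['tool_from_camera'])
for n,k in (('w',p),('s',q)):
    pts=np.vstack([s['tcp_pos'],pose([[-.048,-.165,.062],[-.048,-.145,.062],[-.048,-.185,.062],[-.048,-.165,.042]],c),pose(PL,c)]); print(n,proj(k,pts).round(0).tolist())
im=cv2.resize(p['image'][180:300,190:310],(560,560),interpolation=cv2.INTER_CUBIC); cv2.imwrite('pics/w4.png',im)
E
```

```text
5.5 tcp [ 0.493  -0.13    0.0455] o [-2.273 -2.169  0.   ] f [-0.3  0.2  0.2] gap 0.002 grip 0.0
[[-5.21224187e-04 -9.49501351e-01 -3.13762510e-01  8.08259840e-02]
 [ 9.99999004e-01 -9.06418923e-04  1.08178101e-03  1.85533593e-04]
 [-1.31155280e-03 -3.13761634e-01  9.49500878e-01 -1.77875372e-01]
 [ 0.00000000e+00  0.00000000e+00  0.00000000e+00  1.00000000e+00]]
w [[250.0, 222.0], [252.0, 232.0], [252.0, 202.0], [252.0, 260.0], [251.0, 219.0], [142.0, 232.0], [27.0, -630.0], [553.0, -630.0], [400.0, 232.0]]
s [[248.0, 242.0], [249.0, 238.0], [248.0, 232.0], [250.0, 245.0], [249.0, 243.0], [215.0, 262.0], [204.0, 155.0], [271.0, 149.0], [296.0, 251.0]]
```

View pics/w4.png

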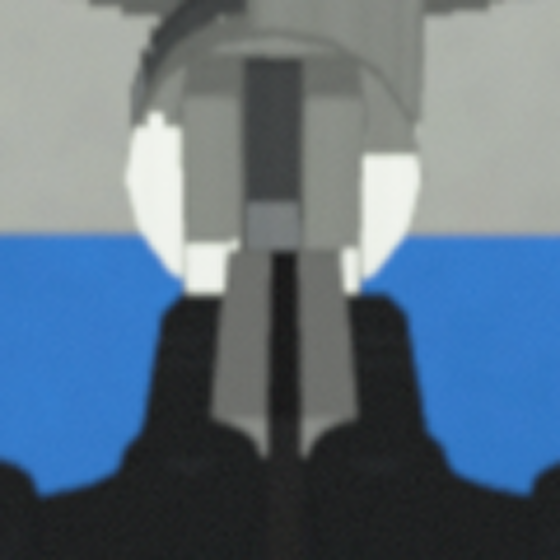

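The wrist crop shows the fingers shut, with what may be their tips inside the slot, the break near full-frame row 233. I'll probe gently downward to find out.

arm_command(
  rows=[
    {"translation": [0,0,-0.2],"turn": [0,0,0],"hand": 1},
    {"translation": [0,0,-0.3],"turn": [0,0,0],"hand": 1},
    {"translation": [0,0,-0.4],"turn": [0,0,0],"hand": 1},
    {"translation": [0,0,-0.5],"turn": [0,0,0],"hand": 1},
    {"translation": [0,0,-0.5],"turn": [0,0,0],"hand": 1},
  ],
)

```text
clock: 6.1
tcp_pos: [0.4929, -0.13, 0.0403]
orientation: [-2.273, -2.168, 0.0]
ft_force: [-0.3, 0.7, -0.4]
finger_gap: 0.001
grip_force: 0.0
```

arm_command(
  rows=[
    {"translation": [0,0,0],"turn": [0,0,0.04],"hand": 1},
    {"translation": [0,0,0],"turn": [0,0,0.08],"hand": 1},
    {"translation": [0,0,0],"turn": [0,0,0.08],"hand": 1},
  ],
)

```text
clock: 6.4
tcp_pos: [0.4931, -0.1301, 0.0406]
orientation: [2.184, 2.258, 0.0]
ft_force: [-0.4, -0.4, -0.3]
finger_gap: -0.004
grip_force: 0.0
```

```bash
python3 - <<'E'
from h import *; s=st(); print(s['moment'])
E
```

```text
6.4 tcp [ 0.4931 -0.1301  0.0406] o [2.184 2.258 0.   ] f [-0.4 -0.4 -0.3] gap -0.004 grip 0.0
[-0.00999305  0.00643783 -0.03545261]
```

arm_command(
  rows=[
    {"translation": [0,0,-0.2],"turn": [0,0,0.0],"hand": 1},
    {"translation": [0,0,-0.4],"turn": [0,0,0],"hand": 1},
    {"translation": [0,0,-0.4],"turn": [0,0,0],"hand": 1},
    {"translation": [0,0,-0.4],"turn": [0,0,0],"hand": 1},
  ],
)

```text
clock: 6.8
tcp_pos: [0.4929, -0.13, 0.0364]
orientation: [-2.185, -2.257, 0.0]
ft_force: [-0.1, -0.1, 0.4]
finger_gap: -0.002
grip_force: 0.0
```

```bash
python3 - <<'E'
from h import *; s=st(); print(s['moment'])
p=shot('wrist'); q=shot('side')
a=cv2.resize(p['image'][150:300,180:330],(500,500),interpolation=cv2.INTER_CUBIC)
cv2.imwrite('pics/w5.png',a)
b=cv2.resize(q['image'][210:270,210:300],(780,520),interpolation=cv2.INTER_CUBIC); cv2.imwrite('pics/s5.png',b)
E
```

```text
6.8 tcp [ 0.4929 -0.13    0.0364] o [-2.185 -2.257  0.   ] f [-0.1 -0.1  0.4] gap -0.002 grip 0.0
[ 0.0184397   0.01286557 -0.02797259]
```

View pics/w5.png

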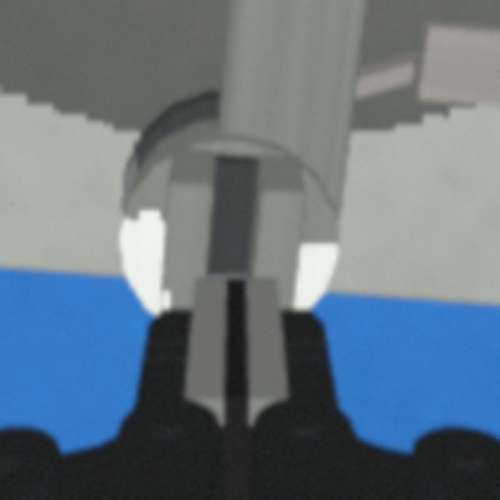

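View pics/s5.png

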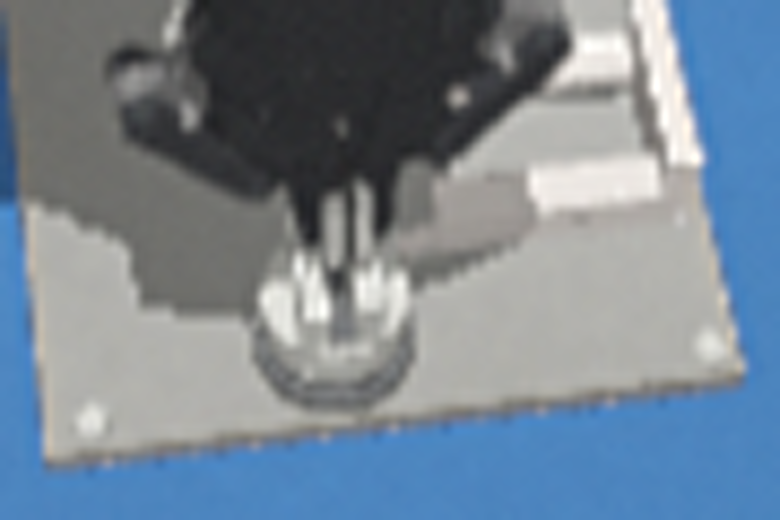

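Fingertips in every view, including the unobstructed ones, appear about 30 mm above the nominal TCP. They are probably still above the head, so I'll probe further in small steps.

arm_command(
  rows=[
    {"translation": [0,0,-0.2],"turn": [0,0,0.0],"hand": 1},
    {"translation": [0,0,-0.4],"turn": [0,0,0],"hand": 1},
    {"translation": [0,0,-0.4],"turn": [0,0,0],"hand": 1},
  ],
)

```text
clock: 7.2
tcp_pos: [0.4927, -0.1299, 0.0322]
orientation: [-2.184, -2.257, 0.0]
ft_force: [0.6, 0.2, 0.8]
finger_gap: -0.002
grip_force: 0.0
```

arm_command(
  rows=[
    {"translation": [0,0,-0.2],"turn": [0,0,0.0],"hand": 1},
    {"translation": [0,0,-0.3],"turn": [0,0,0],"hand": 1},
    {"translation": [0,0,-0.3],"turn": [0,0,0],"hand": 1},
  ],
)

```text
clock: 7.5
tcp_pos: [0.4929, -0.13, 0.0293]
orientation: [-2.184, -2.257, 0.0]
ft_force: [0.2, -0.2, -0.1]
finger_gap: -0.001
grip_force: 0.0
```

arm_command(
  rows=[
    {"translation": [0,0,-0.2],"turn": [0,0,0.0],"hand": 1},
    {"translation": [0,0,-0.3],"turn": [0,0,0],"hand": 1},
    {"translation": [0,0,-0.3],"turn": [0,0,0],"hand": 1},
  ],
)

```text
clock: 7.8
tcp_pos: [0.493, -0.13, 0.0265]
orientation: [-2.184, -2.258, 0.0]
ft_force: [0.5, -0.3, 0.5]
finger_gap: 0.0
grip_force: 0.0
```

```bash
python3 - <<'E'
from h import *; s=st()
p=shot('wrist'); q=shot('side'); z=shot('scene')
a=cv2.resize(p['image'][170:290,190:310],(400,400),interpolation=cv2.INTER_CUBIC)
b=cv2.resize(q['image'][215:265,220:270],(400,400),interpolation=cv2.INTER_CUBIC)
cv2.imwrite('pics/w6.png',np.hstack([a,b]))
print(proj(p,[s['tcp_pos']]),proj(q,[s['tcp_pos']]))
E
```

```text
7.8 tcp [ 0.493  -0.13    0.0265] o [-2.184 -2.258  0.   ] f [ 0.5 -0.3  0.5] gap 0.0 grip 0.0
[[249.84291098 221.83377551]] [[248.42612363 246.1966141 ]]
```

View pics/w6.png

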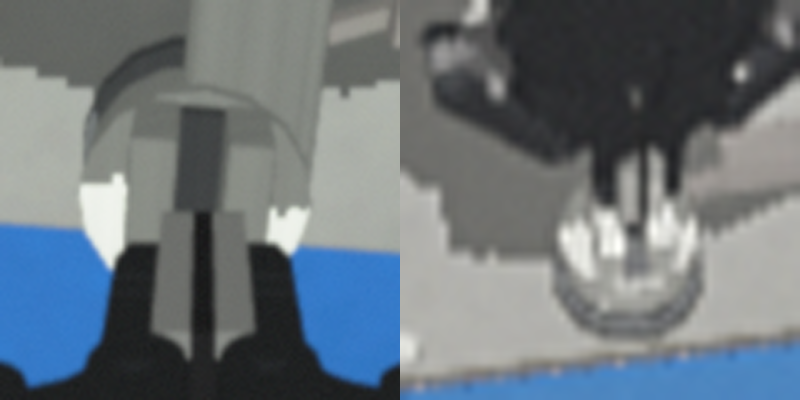

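arm_command(
  rows=[
    {"translation": [0,0,-0.2],"turn": [0,0,0.0],"hand": 1},
    {"translation": [0,0,-0.3],"turn": [0,0,0],"hand": 1},
    {"translation": [0,0,-0.3],"turn": [0,0,0],"hand": 1},
  ],
)

```text
clock: 8.25
tcp_pos: [0.4933, -0.1302, 0.024]
orientation: [2.184, 2.258, 0.0]
ft_force: [-2.2, 1.3, 5.4]
finger_gap: -0.002
grip_force: 2.8
```

arm_command(
  rows=[
    {"translation": [0,0,-0.2],"turn": [0,0,0.0],"hand": 1},
    {"translation": [0,0,-0.3],"turn": [0,0,0],"hand": 1},
    {"translation": [0,0,-0.3],"turn": [0,0,0],"hand": 1},
  ],
)

```text
clock: 8.55
tcp_pos: [0.4934, -0.1303, 0.0212]
orientation: [2.184, 2.258, 0.0]
ft_force: [-1.8, 1.1, 7.5]
finger_gap: -0.004
grip_force: 3.5
```

Contact comes at TCP z ≈ 0.025, so the real tips sit about 36 mm behind the reported TCP. I'll work with that offset: lift, open, go down round the head, and close.

arm_command(
  rows=[
    {"translation": [0,0,3],"turn": [0,0,0],"hand": 1},
    {"translation": [0,0,4.5],"turn": [0,0,-0.08],"hand": 0.45},
    {"translation": [0,0,4.5],"turn": [0,0,-0.08],"hand": 0.45},
    {"translation": [0,0,4.5],"turn": [0,0,-0.08],"hand": 0.45},
    {"translation": [0,0,4.5],"turn": [0,0,-0.08],"hand": 0.45},
    {"translation": [0,0,2.5],"turn": [0,0,-0.08],"hand": 0.45},
    {"translation": [0,0,0.5],"turn": [0,0,-0.08],"hand": 0.45},
    {"translation": [0,0,-0.6],"turn": [0,0,-0.08],"hand": 0.45},
    {"translation": [0,0,-1.1],"turn": [0,0,-0.08],"hand": 0.45},
    {"translation": [0,0,-1.1],"turn": [0,0,-0.08],"hand": 0.45},
  ],
)

```text
clock: 9.55
tcp_pos: [0.4924, -0.1298, 0.0087]
orientation: [-2.272, -2.168, 0.001]
ft_force: [0.0, -0.2, 0.2]
finger_gap: 0.551
grip_force: 0.0
```

arm_command(
  rows=[
    {"translation": [0,0,0],"turn": [0,0,0],"hand": 1},
    {"translation": [0,0,0],"turn": [0,0,0],"hand": 1},
    {"translation": [0,0,0],"turn": [0,0,0],"hand": 1},
    {"translation": [0,0,0],"turn": [0,0,0],"hand": 1},
    {"translation": [0,0,0],"turn": [0,0,0],"hand": 1},
    {"translation": [0,0,0],"turn": [0,0,0],"hand": 1},
  ],
)

```text
clock: 10.15
tcp_pos: [0.4924, -0.1303, 0.0104]
orientation: [-2.272, -2.169, 0.002]
ft_force: [-6.1, 0.5, 4.2]
finger_gap: 0.271
grip_force: 34.8
```

arm_command(
  rows=[
    {"translation": [0.1,0,-0.2],"turn": [0,0,0],"hand": 1},
    {"translation": [0.1,0,-0.4],"turn": [0,0,0],"hand": 1},
    {"translation": [0.1,0,-0.6],"turn": [0,0,0],"hand": 1},
    {"translation": [0.1,0,-0.6],"turn": [0,0,0],"hand": 1},
  ],
)

```text
clock: 10.55
tcp_pos: [0.4927, -0.1303, 0.0052]
orientation: [-2.27, -2.168, 0.005]
ft_force: [-11.2, 0.3, 14.4]
finger_gap: 0.272
grip_force: 36.3
```

arm_command(
  rows=[
    {"translation": [-0.2,0,0],"turn": [0,0,0.1],"hand": 1},
    {"translation": [-0.2,0,0],"turn": [0,0,0.24],"hand": 1},
    {"translation": [-0.2,0,0],"turn": [0,0,0.38],"hand": 1},
    {"translation": [-0.2,0,0],"turn": [0,0,0.52],"hand": 1},
    {"translation": [-0.2,0,0],"turn": [0,0,0.66],"hand": 1},
    {"translation": [-0.2,0,0],"turn": [0,0,0.8],"hand": 1},
    {"translation": [-0.2,0,0],"turn": [0,0,0.94],"hand": 1},
    {"translation": [-0.2,0,0],"turn": [0,0,1.08],"hand": 1},
    {"translation": [-0.2,0,0],"turn": [0,0,1.22],"hand": 1},
    {"translation": [-0.2,0,0],"turn": [0,0,1.35],"hand": 1},
  ],
)

```text
clock: 11.55
tcp_pos: [0.4931, -0.1289, 0.0052]
orientation: [0.412, 3.113, 0.004]
ft_force: [0.1, 6.4, 7.4]
finger_gap: 0.27
grip_force: 35.0
```

```bash
cat >> h.py <<'E'
def psi(s=None):
    R=cv2.Rodrigues(np.array((s or manip.observe())['orientation'],float))[0]; return np.arctan2(R[1,1],R[0,1])
E
python3 - <<'E'
from h import *; s=st(); print(psi(s),s['moment'],s['joint_positions'])
E
```

```text
11.55 tcp [ 0.4931 -0.1289  0.0052] o [0.412 3.113 0.004] f [0.1 6.4 7.4] gap 0.27 grip 35.0
1.307354363451783 [1.64178537 0.03470733 0.0387277 ] [-0.48030011  0.18637988  2.01871324  0.00395743  0.93596909 -1.78999872]
```

arm_command(
  rows=[
    {"translation": [0,0,0],"turn": [0,0,0.08],"hand": 1},
    {"translation": [0,0,0],"turn": [0,0,0.13],"hand": 1},
    {"translation": [0,0,0],"turn": [0,0,0.13],"hand": 1},
    {"translation": [0,0,0.3],"turn": [0,0,0.12],"hand": 1},
    {"translation": [0,0,0.8],"turn": [0,0,0.11],"hand": 0.4},
    {"translation": [0,0,1],"turn": [0,0,0.11],"hand": 0.4},
    {"translation": [0,0,1.2],"turn": [0,0,0.11],"hand": 0.4},
    {"translation": [0,0,3],"turn": [0,0,0.1],"hand": 0.4},
    {"translation": [0,0,6],"turn": [0,0,0.1],"hand": 0.4},
    {"translation": [0,0,10],"turn": [0,0,0.1],"hand": 0.4},
  ],
)

```text
clock: 12.55
tcp_pos: [0.4903, -0.1294, 0.1027]
orientation: [-0.263, -3.126, -0.002]
ft_force: [1.5, 0.1, 0.1]
finger_gap: 0.599
grip_force: 0.0
```

```bash
python3 - <<'E'
from h import *; s=st(); print(psi(s))
p=shot('wrist'); import pickle; pickle.dump(p,open('w7.pkl','wb'))
c=[.5495,.0333,-.045]
im=p['image'].copy()
print(proj(p,pose([[-.048,-.165,.066],[-.048,-.045,.062]]+PL.tolist(),c)).round(0).tolist())
q=shot('side')
cv2.imwrite('pics/w7.png',np.hstack([im,cv2.resize(q['image'][200:296,200:272],(288,384))]))
for n,k in(('wrist',p),('side',q)):
    for th in ['unit1_mid']:
      for d in manip.silhouettes(k,th):
        if d['score']>.25:
            v,u=np.nonzero(d['mask']); print(n,th,round(d['score'],2),np.round(d['extent']).astype(int), ray(k,u.mean(),v.mean(),.05).round(3))
E
```

```text
12.55 tcp [ 0.4903 -0.1294  0.1027] o [-2.630e-01 -3.126e+00 -2.000e-03] f [1.5 0.1 0.1] gap 0.599 grip 0.0
1.4029819650904163
[[251.0, 207.0], [400.0, 187.0], [211.0, 95.0], [657.0, 36.0], [595.0, 255.0], [242.0, 292.0]]
wrist unit1_mid 0.85 [  0 117  69 102] [ 0.436 -0.306  0.05 ]
side unit1_mid 0.72 [219 315  41  31] [ 0.435 -0.349  0.05 ]
side unit1_mid 0.56 [207 148  88 118] [ 0.501 -0.064  0.05 ]
```

View pics/w7.png

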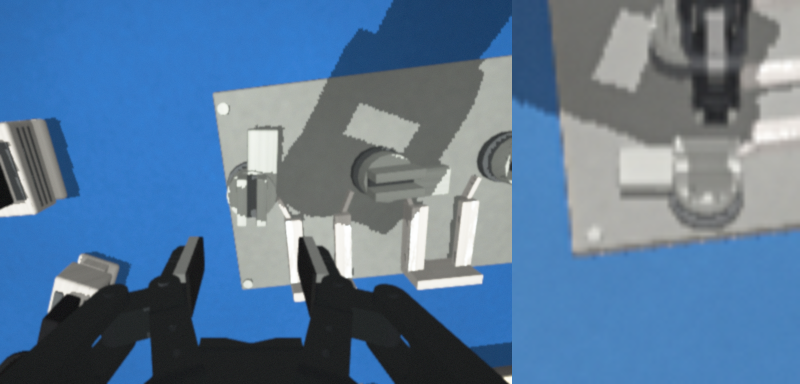

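Stud 3 is open: its keeper points towards the robot, at (263,150) in the wrist view. Next is stud 2.

arm_command(
  rows=[
    {"translation": [0.8,4,0],"turn": [0,0,-0.145],"hand": 0.45},
    {"translation": [0.8,8,0],"turn": [0,0,-0.29],"hand": 0.45},
    {"translation": [0.8,11.95,0],"turn": [0,0,-0.435],"hand": 0.45},
    {"translation": [0.8,11.95,0],"turn": [0,0,-0.58],"hand": 0.45},
    {"translation": [0.8,11.95,-1],"turn": [0,0,-0.725],"hand": 0.45},
    {"translation": [0.8,11.95,-2],"turn": [0,0,-0.87],"hand": 0.45},
    {"translation": [0.8,11.95,-3],"turn": [0,0,-1.015],"hand": 0.45},
    {"translation": [0.8,11.95,-4],"turn": [0,0,-1.16],"hand": 0.45},
    {"translation": [0.8,11.95,-4],"turn": [0,0,-1.305],"hand": 0.45},
    {"translation": [0.8,11.95,-4],"turn": [0,0,-1.448],"hand": 0.45},
  ],
)

```text
clock: 13.75
tcp_pos: [0.498, -0.0102, 0.061]
orientation: [-2.274, -2.161, 0.004]
ft_force: [0.6, 0.2, 0.7]
finger_gap: 0.548
grip_force: 0.0
```

arm_command(
  rows=[
    {"translation": [0,0,0],"turn": [0,0,0],"hand": 0.45},
    {"translation": [0,0,0],"turn": [0,0,0],"hand": 0.45},
    {"translation": [0,0,0],"turn": [0,0,0],"hand": 0.45},
  ],
)

```text
clock: 14.05
tcp_pos: [0.4995, -0.0105, 0.0629]
orientation: [-2.268, -2.172, 0.001]
ft_force: [0.9, -0.2, -0.4]
finger_gap: 0.549
grip_force: 0.0
```

```bash
python3 - <<'E'
from h import *; s=st(); print(psi(s))
E
```

```text
14.05 tcp [ 0.4995 -0.0105  0.0629] o [-2.268e+00 -2.172e+00  1.000e-03] f [ 0.9 -0.2 -0.4] gap 0.549 grip 0.0
-0.04305220163875425
```

arm_command(
  rows=[
    {"translation": [-0.1,0,-2.5],"turn": [0,0,0],"hand": 0.45},
    {"translation": [-0.1,0,-4.5],"turn": [0,0,0],"hand": 0.45},
    {"translation": [-0.1,0,-5.3],"turn": [0,0,0],"hand": 0.45},
    {"translation": [-0.1,0,-5.3],"turn": [0,0,0],"hand": 0.45},
    {"translation": [-0.1,0,-5.3],"turn": [0,0,0],"hand": 1},
    {"translation": [-0.1,0,-5.3],"turn": [0,0,0],"hand": 1},
    {"translation": [-0.1,0,-5.3],"turn": [0,0,0],"hand": 1},
    {"translation": [-0.1,0,-5.3],"turn": [0,0,0],"hand": 1},
    {"translation": [-0.1,0,-5.3],"turn": [0,0,0],"hand": 1},
  ],
)

```text
clock: 14.95
tcp_pos: [0.4986, -0.0107, 0.0116]
orientation: [-2.27, -2.171, 0.002]
ft_force: [-5.8, 0.4, 4.7]
finger_gap: 0.272
grip_force: 34.6
```

arm_command(
  rows=[
    {"translation": [0,0,-0.2],"turn": [0,0,0],"hand": 1},
    {"translation": [0,0,-0.4],"turn": [0,0,0],"hand": 1},
    {"translation": [0,0,-0.6],"turn": [0,0,0],"hand": 1},
    {"translation": [0,0,-0.6],"turn": [0,0,0],"hand": 1},
  ],
)

```text
clock: 15.35
tcp_pos: [0.4987, -0.0107, 0.0064]
orientation: [-2.269, -2.171, 0.003]
ft_force: [-9.1, 0.1, 12.2]
finger_gap: 0.266
grip_force: 35.6
```

arm_command(
  rows=[
    {"translation": [-0.15,0,-0.05],"turn": [0,0,0.1],"hand": 1},
    {"translation": [-0.15,0,-0.05],"turn": [0,0,0.24],"hand": 1},
    {"translation": [-0.15,0,-0.05],"turn": [0,0,0.38],"hand": 1},
    {"translation": [-0.15,0,-0.05],"turn": [0,0,0.52],"hand": 1},
    {"translation": [-0.15,0,-0.05],"turn": [0,0,0.66],"hand": 1},
    {"translation": [-0.15,0,-0.05],"turn": [0,0,0.8],"hand": 1},
    {"translation": [-0.15,0,-0.05],"turn": [0,0,0.94],"hand": 1},
    {"translation": [-0.15,0,-0.05],"turn": [0,0,1.08],"hand": 1},
    {"translation": [-0.15,0,-0.05],"turn": [0,0,1.22],"hand": 1},
    {"translation": [-0.15,0,-0.05],"turn": [0,0,1.35],"hand": 1},
  ],
)

```text
clock: 16.35
tcp_pos: [0.4995, -0.0091, 0.0064]
orientation: [0.409, 3.111, 0.006]
ft_force: [-1.2, 8.3, 7.5]
finger_gap: 0.272
grip_force: 34.9
```

arm_command(
  rows=[
    {"translation": [0,0,0],"turn": [0,0,0.08],"hand": 1},
    {"translation": [0,0,0],"turn": [0,0,0.13],"hand": 1},
    {"translation": [0,0,0],"turn": [0,0,0.13],"hand": 1},
    {"translation": [0,0,0.3],"turn": [0,0,0.12],"hand": 1},
    {"translation": [0,0,0.8],"turn": [0,0,0.11],"hand": 0.4},
    {"translation": [0,0,1],"turn": [0,0,0.11],"hand": 0.4},
    {"translation": [0,0,1.2],"turn": [0,0,0.11],"hand": 0.4},
    {"translation": [0,0,3],"turn": [0,0,0.1],"hand": 0.4},
    {"translation": [0,0,7],"turn": [0,0,0.1],"hand": 0.4},
    {"translation": [0,0,12],"turn": [0,0,0.1],"hand": 0.4},
  ],
)

```text
clock: 17.35
tcp_pos: [0.4954, -0.0103, 0.1232]
orientation: [-0.26, -3.125, -0.001]
ft_force: [1.7, -0.6, 0.3]
finger_gap: 0.6
grip_force: 0.0
```

```bash
python3 - <<'E'
from h import *; s=st(); print(psi(s))
E
```

```text
17.35 tcp [ 0.4954 -0.0103  0.1232] o [-2.600e-01 -3.125e+00 -1.000e-03] f [ 1.7 -0.6  0.3] gap 0.6 grip 0.0
1.4049353455340725
```

arm_command(
  rows=[
    {"translation": [3,-10,8],"turn": [0,0,0.1],"hand": 0.2},
    {"translation": [10.5,-29,12],"turn": [0,0,0.12],"hand": 0.2},
    {"translation": [10.5,-29,12],"turn": [0,0,0.12],"hand": 0.2},
    {"translation": [10.5,-29,12],"turn": [0,0,0.12],"hand": 0.2},
    {"translation": [10.5,-29,12],"turn": [0,0,0.12],"hand": 0.2},
    {"translation": [10.5,-29,12],"turn": [0,0,0.12],"hand": 0.2},
    {"translation": [10.5,-29,12],"turn": [0,0,0.12],"hand": 0.2},
    {"translation": [10.5,-29,12],"turn": [0,0,0.12],"hand": 0.2},
    {"translation": [10.5,-29,12],"turn": [0,0,0.12],"hand": 0.2},
    {"translation": [10.5,-29,12],"turn": [0,0,0.12],"hand": 0.2},
  ],
)

```text
clock: 18.35
tcp_pos: [0.6019, -0.2994, 0.2431]
orientation: [-0.071, -3.139, -0.002]
ft_force: [-0.0, 0.2, 0.0]
finger_gap: 0.801
grip_force: 0.0
```

```bash
python3 - <<'E'
from h import *; s=st(); print(psi(s))
p=shot('wrist'); import pickle; pickle.dump(p,open('w8.pkl','wb'))
cv2.imwrite('pics/w8.png',p['image'])
for d in manip.silhouettes(p,'unit1_mid'):
    v,u=np.nonzero(d['mask']); print(round(d['score'],2),np.round(d['extent']).astype(int), ray(p,u.mean(),v.mean(),.05).round(3))
E
```

```text
18.35 tcp [ 0.6019 -0.2994  0.2431] o [-7.100e-02 -3.139e+00 -2.000e-03] f [-0.   0.2  0. ] gap 0.801 grip 0.0
1.5257280084284772
0.65 [192   0  44  67] [ 0.447 -0.335  0.05 ]
```

View pics/w8.png

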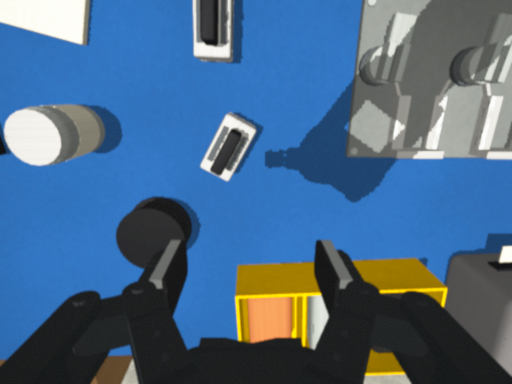

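The view shows unit B at (229,146), its rib tilted, and unit A at the top, about (212,20), nearly aligned with the image's vertical (x) axis.

```bash
cat >> h.py <<'E'
def rib(p,box,z=.084):
    x0,y0,x1,y1=box; g=p['image'][y0:y1,x0:x1].max(axis=2); m=(g<60).astype(np.uint8)
    n,l,stt,ct=cv2.connectedComponentsWithStats(m); i=1+np.argmax(stt[1:,4])
    pts=np.argwhere(l==i)[:,::-1].astype(np.float32)+[x0,y0]
    W=np.array([ray(p,u,v,z)[:2] for u,v in pts],np.float32)
    (c,sz,a)=cv2.minAreaRect(W); b=cv2.boxPoints((c,sz,a)); e=[b[1]-b[0],b[2]-b[1]]; e=max(e,key=np.linalg.norm)
    return np.round(c,4),np.round(sz,4),round(float((np.arctan2(e[1],e[0])+np.pi/2)%np.pi-np.pi/2),3),stt[i,4]
E
python3 - <<'E'
from h import *; import pickle
p=pickle.load(open('w8.pkl','rb'))
print(rib(p,(195,105,262,185)),rib(p,(190,0,240,65)))
E
```

```text
(array([ 0.5833, -0.3268]), array([0.0131, 0.0555]), -0.554, np.int32(443)) (array([ 0.4474, -0.335 ]), array([0.0168, 0.0404]), -0.082, np.int32(599))
```

arm_command(
  rows=[
    {"translation": [-1.9,-2.75,-5],"turn": [0,0,-0.14],"hand": 0.3},
    {"translation": [-1.9,-2.75,-9],"turn": [0,0,-0.28],"hand": 0.3},
    {"translation": [-1.9,-2.75,-12],"turn": [0,0,-0.42],"hand": 0.3},
    {"translation": [-1.9,-2.75,-12],"turn": [0,0,-0.51],"hand": 0.3},
    {"translation": [-1.9,-2.75,-12],"turn": [0,0,-0.51],"hand": 0.3},
    {"translation": [-1.9,-2.75,-12],"turn": [0,0,-0.51],"hand": 0.3},
  ],
)

```text
clock: 19.05
tcp_pos: [0.584, -0.3277, 0.125]
orientation: [0.857, 3.021, -0.001]
ft_force: [-0.1, 0.2, 0.6]
finger_gap: 0.699
grip_force: 0.0
```

```bash
python3 - <<'E'
from h import *; s=st(); print(psi(s))
p=shot('wrist'); cv2.imwrite('pics/w9.png',p['image'])
uv=proj(p,[[.583,-.327,.084]])[0].astype(int); print(uv, rib(p,(uv[0]-60,uv[1]-70,uv[0]+60,uv[1]+60)))
E
```

```text
19.05 tcp [ 0.584  -0.3277  0.125 ] o [ 8.570e-01  3.021e+00 -1.000e-03] f [-0.1  0.2  0.6] gap 0.699 grip 0.0
1.017844305591889
[250 198] (array([ 0.5811, -0.3263]), array([0.0137, 0.0583]), -0.545, np.int32(1164))
```

View pics/w9.png

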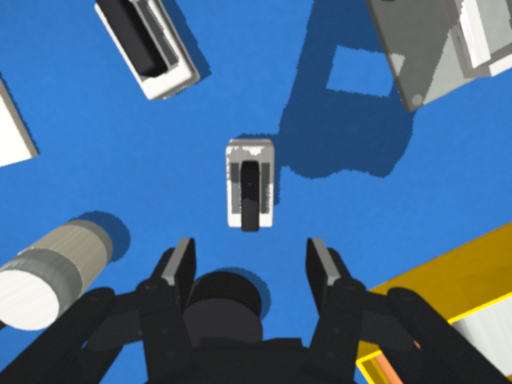

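Unit B is centred at (250,190) between the fingers, aligned with the hand. Descending to grip its rib.

arm_command(
  rows=[
    {"translation": [-0.2,0.1,-4],"turn": [0,0,0],"hand": 0.45},
    {"translation": [-0.2,0.1,-7.5],"turn": [0,0,0],"hand": 0.45},
    {"translation": [-0.2,0.1,-10],"turn": [0,0,0],"hand": 0.45},
    {"translation": [-0.2,0.1,-10.8],"turn": [0,0,0],"hand": 0.45},
    {"translation": [-0.2,0.1,-10.8],"turn": [0,0,0],"hand": 1},
    {"translation": [-0.2,0.1,-10.8],"turn": [0,0,0],"hand": 1},
    {"translation": [-0.2,0.1,-10.8],"turn": [0,0,0],"hand": 1},
    {"translation": [-0.2,0.1,-10.8],"turn": [0,0,0],"hand": 1},
    {"translation": [-0.2,0.1,-10.8],"turn": [0,0,0],"hand": 1},
    {"translation": [-0.2,0.1,-10.8],"turn": [0,0,0],"hand": 1},
  ],
  force=60,
)

```text
clock: 20.1
tcp_pos: [0.5831, -0.3281, 0.0186]
orientation: [0.86, 3.017, -0.002]
ft_force: [-0.4, 1.8, 6.2]
finger_gap: 0.177
grip_force: 61.0
```

arm_command(
  rows=[
    {"translation": [0,0,4],"turn": [0,0,0],"hand": 1},
    {"translation": [0,0,8],"turn": [0,0,0],"hand": 1},
    {"translation": [-1,4,12],"turn": [0,0,0.1],"hand": 1},
    {"translation": [-2,8,13],"turn": [0,0,0.2],"hand": 1},
    {"translation": [-3,12,13],"turn": [0,0,0.3],"hand": 1},
    {"translation": [-4,16,13],"turn": [0,0,0.4],"hand": 1},
    {"translation": [-5.2,20,13],"turn": [0,0,0.51],"hand": 1},
    {"translation": [-6.5,24,13],"turn": [0,0,0.51],"hand": 1},
    {"translation": [-8,28,13],"turn": [0,0,0.51],"hand": 1},
    {"translation": [-9.5,31,13],"turn": [0,0,0.51],"hand": 1},
  ],
)

```text
clock: 21.1
tcp_pos: [0.4848, -0.0149, 0.1454]
orientation: [-0.07, -3.139, -0.001]
ft_force: [1.0, 0.9, -4.0]
finger_gap: 0.179
grip_force: 59.7
```

```bash
python3 - <<'E'
from h import *; s=st(); print(psi(s)); print((np.array([.4643,.0518,.046])-s['tcp_pos'])*100)
E
```

```text
21.1 tcp [ 0.4848 -0.0149  0.1454] o [-7.000e-02 -3.139e+00 -1.000e-03] f [ 1.   0.9 -4. ] gap 0.179 grip 59.7
1.5259704333334354
[-2.05224029  6.66963616 -9.93635071]
```

arm_command(
  rows=[
    {"translation": [-1,3,0],"turn": [0,0,0],"hand": 1},
    {"translation": [-2.05,6.65,0],"turn": [0,0,0],"hand": 1},
    {"translation": [-2.05,6.65,-3],"turn": [0,0,0],"hand": 1},
    {"translation": [-2.05,6.65,-7],"turn": [0,0,0],"hand": 1},
    {"translation": [-2.05,6.65,-9.5],"turn": [0,0,0],"hand": 1},
    {"translation": [-2.05,6.65,-10.5],"turn": [0,0,0],"hand": 1},
    {"translation": [-2.05,6.65,-10.8],"turn": [0,0,0],"hand": 1},
    {"translation": [-2.05,6.65,-10.8],"turn": [0,0,0],"hand": 1},
    {"translation": [-2.05,6.65,-10.8],"turn": [0,0,0],"hand": 1},
  ],
)

```text
clock: 22.0
tcp_pos: [0.4675, 0.0492, 0.0396]
orientation: [0.072, 3.138, -0.001]
ft_force: [-0.8, -0.2, -3.1]
finger_gap: 0.176
grip_force: 59.8
```

```bash
python3 - <<'E'
from h import *; s=st(); print(psi(s)); c=[.5485,.033,-.045]; a=c[2]
d=np.array(s['tcp_pos'])[:2]-c[:2]; print('cradle xy',np.array([[np.cos(a),np.sin(a)],[-np.sin(a),np.cos(a)]])@d)
p=shot('wrist'); cv2.imwrite('pics/w10.png',p['image'][:330])
E
```

```text
22.0 tcp [0.4675 0.0492 0.0396] o [ 7.200e-02  3.138e+00 -1.000e-03] f [-0.8 -0.2 -3.1] gap 0.176 grip 59.8
1.5247793662366949
cradle xy [-0.08166589  0.01250049]
```

View pics/w10.png

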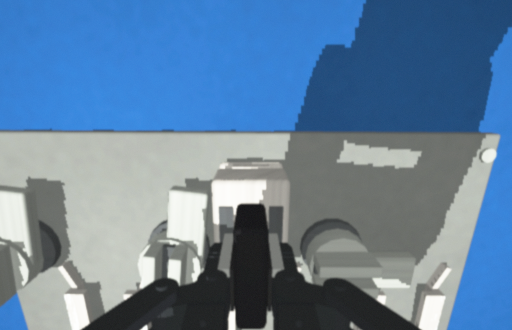

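Unit B is over bay 2's apron, rear end at (250,190), clear of the open keeper of stud 2 at (188,215). Lowering and centring it.

arm_command(
  rows=[
    {"translation": [0,0.2,-0.4],"turn": [0,0,0],"hand": 1},
    {"translation": [0,0.2,-0.6],"turn": [0,0,0],"hand": 1},
    {"translation": [0,0.2,-0.6],"turn": [0,0,0],"hand": 1},
    {"translation": [0,0.2,-0.6],"turn": [0,0,0],"hand": 1},
  ],
)

```text
clock: 22.45
tcp_pos: [0.466, 0.0515, 0.032]
orientation: [-0.072, -3.141, -0.0]
ft_force: [-0.4, 0.1, -4.0]
finger_gap: 0.179
grip_force: 59.9
```

```bash
cat >> h.py <<'E'
def cr(s):
    c=[.5485,.033,-.045]; a=c[2]; d=np.array(s['tcp_pos'])[:2]-c[:2]; print('psi',round(psi(s),3),'cradle xy',(np.array([[np.cos(a),np.sin(a)],[-np.sin(a),np.cos(a)]])@d).round(4))
E
python3 - <<'E'
from h import *; cr(st())
E
```

```text
22.45 tcp [0.466  0.0515 0.032 ] o [-0.072 -3.141 -0.   ] f [-0.4  0.1 -4. ] gap 0.179 grip 59.9
psi 1.525 cradle xy [-0.0833  0.0148]
```

arm_command(
  rows=[
    {"translation": [1,-0.05,0],"turn": [0,0,0],"hand": 1},
    {"translation": [2,-0.09,0],"turn": [0,0,0],"hand": 1},
    {"translation": [3,-0.14,0],"turn": [0,0,0],"hand": 1},
    {"translation": [4,-0.18,0],"turn": [0,0,0],"hand": 1},
    {"translation": [5,-0.23,0],"turn": [0,0,0],"hand": 1},
    {"translation": [5,-0.23,0],"turn": [0,0,0],"hand": 1},
  ],
)

```text
clock: 23.05
tcp_pos: [0.5178, 0.0489, 0.0324]
orientation: [0.072, 3.139, -0.0]
ft_force: [0.1, 0.1, -2.4]
finger_gap: 0.175
grip_force: 60.0
```

arm_command(
  rows=[
    {"translation": [1,-0.05,0],"turn": [0,0,0],"hand": 1},
    {"translation": [2,-0.09,0],"turn": [0,0,0],"hand": 1},
    {"translation": [3,-0.14,0],"turn": [0,0,0],"hand": 1},
    {"translation": [4,-0.18,0],"turn": [0,0,0],"hand": 1},
    {"translation": [4.6,-0.2,0],"turn": [0,0,0],"hand": 1},
    {"translation": [4.6,-0.2,0],"turn": [0,0,0],"hand": 1},
  ],
)

```text
clock: 23.65
tcp_pos: [0.5627, 0.0471, 0.032]
orientation: [0.072, 3.141, 0.0]
ft_force: [1.0, -0.2, -3.8]
finger_gap: 0.175
grip_force: 60.0
```

```bash
python3 - <<'E'
from h import *; cr(st())
E
```

```text
23.65 tcp [0.5627 0.0471 0.032 ] o [0.072 3.141 0.   ] f [ 1.  -0.2 -3.8] gap 0.175 grip 60.0
psi 1.525 cradle xy [0.0136 0.0147]
```

arm_command(
  rows=[
    {"translation": [0.2,-0.01,0],"turn": [0,0,0],"hand": 1},
    {"translation": [0.4,-0.02,0],"turn": [0,0,0],"hand": 1},
    {"translation": [0.6,-0.03,0],"turn": [0,0,0],"hand": 1},
    {"translation": [0.7,-0.03,0],"turn": [0,0,0],"hand": 1},
    {"translation": [0.7,-0.03,0],"turn": [0,0,0],"hand": 1},
  ],
)

```text
clock: 24.15
tcp_pos: [0.5636, 0.0473, 0.0313]
orientation: [-0.071, -3.127, -0.0]
ft_force: [-18.4, -0.5, 9.6]
finger_gap: 0.177
grip_force: 62.1
```

```bash
python3 - <<'E'
from h import *; cr(st())
E
```

```text
24.15 tcp [0.5636 0.0473 0.0313] o [-0.071 -3.127 -0.   ] f [-18.4  -0.5   9.6] gap 0.177 grip 62.1
psi 1.525 cradle xy [0.0144 0.015 ]
```

```bash
python3 - <<'E'
from h import *; cr(st())
p=shot('wrist'); g=p['image'][:,250].max(axis=1); e=[v for v in range(150,240) if g[v]<50][0]
zt=.084+.012
X=ray(p,250,e,zt); print(e,g[e-3:e+4],X, 'rel tcp',X[:2]-p['st']['tcp_pos'][:2])
cv2.imwrite('pics/w11.png',p['image'][60:330])
E
```

```text
24.15 tcp [0.5636 0.0473 0.0313] o [-0.071 -3.127 -0.   ] f [-18.4  -0.5   9.6] gap 0.177 grip 62.1
psi 1.525 cradle xy [0.0144 0.015 ]
204 [231 185 102  39  23  21  20] [0.52766812 0.0489561  0.096     ] rel tcp [-0.03593417  0.00164835]
```

View pics/w11.png

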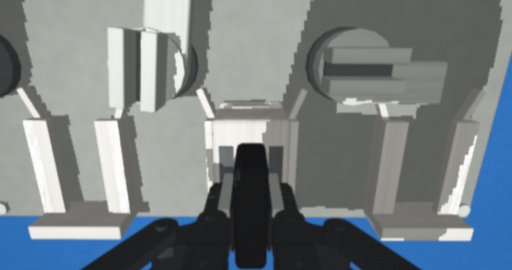

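The view shows unit B inside bay 2's track, its rear edge around full-frame rows 163–178, and bay 3 (left in the image) still empty. I'll check numerically whether B is fully home.

```bash
python3 - <<'E'
from h import *
p=shot('wrist'); c=[.5485,.033,-.045]
for xm in (.017,.011,.006):
    q=proj(p,pose([[xm-.028,.015,.096],[xm-.028,.015,.060],[xm-.04,.015,.060],[xm-.04,.015,.030],[xm-.04,.015,.020],[xm-.04,.015,.012]],c)); print(xm,'ribtop,ribbase,bodytop,bodybot,foottop,footbot',q.round(0)[:,1])
print('lip/wall start',proj(p,pose([[-.012,.015-.016,.0285],[-.012,.015+.016,.0285],[-.031,.015+.033,.02],[.0575,-.105,.0285],[-.012,-.105-.016,.0285]],c)).round(0).tolist())
g=p['image'].mean(axis=2)
for col in (220,250,280): print(col,[int(x) for x in g[145:215,col]])
E
```

```text
0.017 ribtop,ribbase,bodytop,bodybot,foottop,footbot [227. 199. 178. 166. 163. 161.]
0.011 ribtop,ribbase,bodytop,bodybot,foottop,footbot [214. 189. 168. 157. 154. 152.]
0.006 ribtop,ribbase,bodytop,bodybot,foottop,footbot [203. 180. 158. 149. 147. 145.]
lip/wall start [[226.0, 182.0], [274.0, 182.0], [300.0, 151.0], [86.0, 274.0], [43.0, 182.0]]
220 [169, 170, 169, 169, 170, 169, 171, 170, 170, 168, 168, 167, 167, 167, 168, 169, 167, 169, 176, 190, 207, 215, 204, 166, 128, 117, 120, 119, 119, 118, 119, 120, 118, 123, 142, 184, 215, 226, 232, 237, 240, 240, 240, 240, 241, 241, 240, 240, 241, 241, 240, 241, 240, 241, 241, 241, 240, 240, 240, 236, 207, 146, 112, 115, 115, 116, 117, 117, 118, 116]
250 [170, 170, 169, 169, 169, 171, 169, 171, 169, 171, 170, 171, 168, 166, 155, 131, 113, 119, 124, 123, 131, 168, 193, 173, 131, 118, 117, 117, 116, 113, 115, 118, 122, 129, 153, 184, 208, 220, 226, 230, 233, 233, 234, 234, 234, 234, 235, 234, 234, 234, 234, 235, 234, 234, 235, 234, 227, 182, 100, 36, 24, 22, 21, 21, 23, 22, 23, 21, 22, 20]
280 [170, 171, 169, 169, 168, 167, 167, 167, 168, 169, 169, 168, 168, 168, 168, 161, 138, 118, 126, 137, 140, 141, 136, 122, 112, 110, 112, 112, 112, 112, 113, 112, 111, 114, 121, 128, 134, 138, 137, 138, 138, 139, 139, 138, 138, 139, 140, 138, 138, 139, 138, 138, 138, 139, 139, 139, 138, 139, 137, 136, 123, 93, 67, 64, 65, 63, 63, 65, 64, 65]
```

The rear edges match the home pose (body top at row 179, predicted 178). Relaxing the push and releasing.

arm_command(
  rows=[
    {"translation": [-0.45,0.02,-0.05],"turn": [0,0,0],"hand": 1},
    {"translation": [-0.45,0.02,-0.05],"turn": [0,0,0],"hand": 1},
    {"translation": [-0.45,0.02,-0.05],"turn": [0,0,0],"hand": 0.6},
    {"translation": [-0.45,0.02,-0.05],"turn": [0,0,0],"hand": 0.6},
    {"translation": [-0.45,0.02,-0.05],"turn": [0,0,0],"hand": 0.6},
    {"translation": [-0.45,0.02,2],"turn": [0,0,0],"hand": 0.6},
    {"translation": [-0.45,0.02,5],"turn": [0,0,0],"hand": 0.6},
    {"translation": [-0.45,0.02,9],"turn": [0,0,0],"hand": 0.6},
    {"translation": [-0.45,0.02,9],"turn": [0,0,0],"hand": 0.6},
    {"translation": [-0.45,0.02,9],"turn": [0,0,0],"hand": 0.6},
  ],
)

```text
clock: 25.25
tcp_pos: [0.5659, 0.0469, 0.1237]
orientation: [0.072, 3.137, -0.001]
ft_force: [-0.6, -0.0, -0.3]
finger_gap: 0.4
grip_force: 0.0
```

```bash
python3 - <<'E'
from h import *; s=st(); cr(s)
c=[.5485,.033,-.045]
print('to stud2',(pose([[-.048,-.045,.06]],c)[0]-s['tcp_pos'])*100)
p=shot('wrist')
for xm in (.017,.011):
    q=proj(p,pose([[xm-.028,.015,.060],[xm-.04,.015,.060],[xm-.04,.015,.030],[xm-.04,.015,.020]],c)); print(xm,'ribbase,bodytop,bodybot,foottop',q.round(0).tolist())
g=p['image'].mean(axis=2); u=int(q[0,0]); print(u,[int(x) for x in g[145:245,u]])
E
```

```text
25.25 tcp [0.5659 0.0469 0.1237] o [ 7.200e-02  3.137e+00 -1.000e-03] f [-0.6 -0.  -0.3] gap 0.4 grip 0.0
psi 1.525 cradle xy [0.0167 0.0147]
to stud2 [-6.73573168 -5.66781923 -6.3743778 ]
0.017 ribbase,bodytop,bodybot,foottop [[251.0, 160.0], [251.0, 146.0], [251.0, 141.0], [251.0, 139.0]]
0.011 ribbase,bodytop,bodybot,foottop [[251.0, 153.0], [251.0, 139.0], [251.0, 134.0], [251.0, 133.0]]
250 [128, 164, 203, 224, 233, 237, 238, 238, 237, 237, 238, 238, 237, 237, 234, 213, 149, 71, 25, 25, 21, 17, 22, 22, 24, 28, 35, 40, 47, 50, 51, 49, 51, 52, 50, 50, 50, 50, 49, 49, 51, 50, 49, 50, 48, 49, 48, 50, 44, 38, 30, 27, 25, 28, 25, 28, 25, 29, 25, 27, 24, 25, 28, 25, 26, 27, 27, 25, 28, 25, 25, 25, 26, 26, 25, 22, 30, 36, 42, 45, 44, 42, 44, 43, 43, 41, 42, 43, 43, 44, 43, 64, 92, 113, 117, 118, 118, 118, 117, 118]
```

Unit B is home in bay 2. Latching stud 2 now.

arm_command(
  rows=[
    {"translation": [-3.5,-3,0],"turn": [0,0,-0.1],"hand": 0.45},
    {"translation": [-6.75,-5.65,0],"turn": [0,0,-0.12],"hand": 0.45},
    {"translation": [-6.75,-5.65,0],"turn": [0,0,-0.12],"hand": 0.45},
    {"translation": [-6.75,-5.65,-4],"turn": [0,0,-0.12],"hand": 0.45},
    {"translation": [-6.75,-5.65,-8],"turn": [0,0,-0.12],"hand": 0.45},
    {"translation": [-6.75,-5.65,-10],"turn": [0,0,-0.12],"hand": 0.45},
    {"translation": [-6.75,-5.65,-10.8],"turn": [0,0,-0.12],"hand": 0.45},
    {"translation": [-6.75,-5.65,-10.8],"turn": [0,0,-0.12],"hand": 0.45},
    {"translation": [-6.75,-5.65,-10.8],"turn": [0,0,-0.12],"hand": 0.45},
  ],
  force=30,
)

```text
clock: 26.2
tcp_pos: [0.498, -0.0095, 0.0149]
orientation: [0.26, 3.129, -0.0]
ft_force: [0.3, 0.6, 0.2]
finger_gap: 0.55
grip_force: 0.0
```

arm_command(
  rows=[
    {"translation": [0,0,0],"turn": [0,0,0],"hand": 1},
    {"translation": [0,0,0],"turn": [0,0,0],"hand": 1},
    {"translation": [0,0,0],"turn": [0,0,0],"hand": 1},
    {"translation": [0,0,0],"turn": [0,0,0],"hand": 1},
    {"translation": [0,0,0],"turn": [0,0,0],"hand": 1},
  ],
)

```text
clock: 26.7
tcp_pos: [0.4982, -0.0095, 0.0149]
orientation: [0.26, 3.128, 0.0]
ft_force: [2.1, 2.6, 3.2]
finger_gap: 0.271
grip_force: 35.3
```

arm_command(
  rows=[
    {"translation": [0,0,-0.3],"turn": [0,0,0],"hand": 1},
    {"translation": [0,0,-0.6],"turn": [0,0,0],"hand": 1},
    {"translation": [0,0,-0.8],"turn": [0,0,0],"hand": 1},
    {"translation": [0,0,-0.8],"turn": [0,0,0],"hand": 1},
  ],
)

```text
clock: 27.1
tcp_pos: [0.4982, -0.0095, 0.0068]
orientation: [0.26, 3.129, 0.0]
ft_force: [2.3, 4.2, 7.2]
finger_gap: 0.271
grip_force: 35.8
```

```bash
python3 - <<'E'
from h import *; s=st(); cr(s)
E
```

```text
27.1 tcp [ 0.4982 -0.0095  0.0068] o [0.26  3.129 0.   ] f [2.3 4.2 7.2] gap 0.271 grip 35.8
psi 1.405 cradle xy [-0.0483 -0.0447]
```

arm_command(
  rows=[
    {"translation": [0,0,-0.2],"turn": [0,0,0],"hand": 1},
    {"translation": [0,0,-0.2],"turn": [0,0,-0.14],"hand": 1},
    {"translation": [0,0,-0.2],"turn": [0,0,-0.28],"hand": 1},
    {"translation": [0,0,-0.2],"turn": [0,0,-0.42],"hand": 1},
    {"translation": [0,0,-0.2],"turn": [0,0,-0.56],"hand": 1},
    {"translation": [0,0,-0.2],"turn": [0,0,-0.7],"hand": 1},
    {"translation": [0,0,-0.2],"turn": [0,0,-0.84],"hand": 1},
    {"translation": [0,0,-0.2],"turn": [0,0,-0.98],"hand": 1},
    {"translation": [0,0,-0.2],"turn": [0,0,-1.12],"hand": 1},
    {"translation": [0,0,-0.2],"turn": [0,0,-1.26],"hand": 1},
  ],
)

```text
clock: 28.1
tcp_pos: [0.4977, -0.0101, 0.0065]
orientation: [2.06, 2.372, -0.002]
ft_force: [-7.8, 2.2, 24.8]
finger_gap: 0.271
grip_force: 38.0
```

arm_command(
  rows=[
    {"translation": [0,0,0],"turn": [0,0,-0.1],"hand": 1},
    {"translation": [0,0,0],"turn": [0,0,-0.2],"hand": 1},
    {"translation": [0,0,0],"turn": [0,0,-0.21],"hand": 1},
    {"translation": [0,0,0],"turn": [0,0,-0.21],"hand": 1},
  ],
)

```text
clock: 28.5
tcp_pos: [0.4976, -0.01, 0.0065]
orientation: [-2.29, -2.15, 0.003]
ft_force: [-7.2, 2.9, 25.5]
finger_gap: 0.269
grip_force: 38.0
```

```bash
python3 - <<'E'
from h import *; s=st(); cr(s)
E
```

```text
28.5 tcp [ 0.4976 -0.01    0.0065] o [-2.29  -2.15   0.003] f [-7.2  2.9 25.5] gap 0.269 grip 38.0
psi -0.063 cradle xy [-0.0489 -0.0452]
```

arm_command(
  rows=[
    {"translation": [0,0,0.4],"turn": [0,0,0.02],"hand": 1},
    {"translation": [0,0,0.8],"turn": [0,0,0.02],"hand": 1},
    {"translation": [0,0,0.9],"turn": [0,0,0.02],"hand": 0.45},
    {"translation": [0,0,0.9],"turn": [0,0,0.02],"hand": 0.45},
    {"translation": [0,0,0.9],"turn": [0,0,0.02],"hand": 0.45},
    {"translation": [0,0,4],"turn": [0,0,0.02],"hand": 0.45},
    {"translation": [0,0,8],"turn": [0,0,0.02],"hand": 0.45},
    {"translation": [0,0,12],"turn": [0,0,0.02],"hand": 0.45},
    {"translation": [0,0,12],"turn": [0,0,0.02],"hand": 0.45},
    {"translation": [0,0,12],"turn": [0,0,0.02],"hand": 0.45},
  ],
)

```text
clock: 29.5
tcp_pos: [0.4973, -0.0096, 0.1245]
orientation: [2.27, 2.17, 0.001]
ft_force: [-0.2, 0.1, -0.4]
finger_gap: 0.55
grip_force: 0.0
```

```bash
python3 - <<'E'
from h import *; s=st(); cr(s)
p=shot('wrist'); c=[.5485,.033,-.045]
import pickle; pickle.dump(p,open('l2.pkl','wb'))
# edges of the stud head along x at y=-.045+.012 : cheek tops
q=proj(p,pose([[-.048+dx,-.045+.015,.062] for dx in (-.012,-.004,.004,.012)],c)).round(0); print(q.tolist())
v=int(q[0,1]); g=p['image'].mean(axis=2); print([int(x) for x in g[v,int(q[0,0])-12:int(q[3,0])+14]])
q=proj(p,pose([[-.048-.004,-.045+.045,.038],[-.048+.022,-.045+.045,.038]],c)).round(0); print('keeper',q.tolist())
v=int(q[0,1]); print([int(x) for x in g[v,int(q[0,0])-14:int(q[1,0])+14]])
sc=shot('scene')
for d in manip.silhouettes(sc,'unit1_mid'):
    vv,u=np.nonzero(d['mask']); print(round(d['score'],2),np.round(d['extent']).astype(int), ray(sc,u.mean(),vv.mean(),.05).round(3))
E
```

```text
29.5 tcp [ 0.4973 -0.0096  0.1245] o [2.27e+00 2.17e+00 1.00e-03] f [-0.2  0.1 -0.4] gap 0.55 grip 0.0
psi -0.045 cradle xy [-0.0492 -0.0449]
[[237.0, 176.0], [247.0, 176.0], [256.0, 176.0], [265.0, 176.0]]
[174, 174, 161, 132, 159, 223, 239, 241, 242, 243, 242, 236, 223, 238, 243, 243, 243, 243, 242, 240, 225, 156, 124, 126, 125, 126, 125, 127, 127, 127, 157, 223, 241, 243, 244, 243, 242, 241, 238, 230, 239, 241, 241, 241, 241, 240, 232, 212, 187, 175, 175, 176, 176, 175]
keeper [[247.0, 137.0], [275.0, 137.0]]
[101, 103, 102, 102, 102, 101, 103, 103, 102, 102, 101, 101, 100, 104, 116, 124, 132, 137, 138, 139, 138, 136, 136, 135, 132, 134, 135, 136, 138, 137, 137, 135, 133, 134, 136, 136, 135, 135, 135, 137, 131, 120, 106, 109, 119, 113, 103, 106, 118, 135, 143, 146, 150, 151, 152, 152]
0.29 [355 250  34  42] [0.586 0.317 0.05 ]
```

Stud 2 reads latched: its slot is at turn 0 and the keeper is across the mouth. Going to unit A.

arm_command(
  rows=[
    {"translation": [0,-3,1],"turn": [0,0,0.145],"hand": 0.3},
    {"translation": [-1,-7,1],"turn": [0,0,0.29],"hand": 0.3},
    {"translation": [-2,-11,1],"turn": [0,0,0.435],"hand": 0.3},
    {"translation": [-3,-15,1],"turn": [0,0,0.58],"hand": 0.3},
    {"translation": [-4,-19,1],"turn": [0,0,0.725],"hand": 0.3},
    {"translation": [-5,-23,1],"turn": [0,0,0.87],"hand": 0.3},
    {"translation": [-5,-27,1],"turn": [0,0,1.015],"hand": 0.3},
    {"translation": [-5,-30,1],"turn": [0,0,1.16],"hand": 0.3},
    {"translation": [-5,-32.5,1],"turn": [0,0,1.305],"hand": 0.3},
    {"translation": [-5,-32.5,1],"turn": [0,0,1.45],"hand": 0.3},
  ],
)

```text
clock: 30.65
tcp_pos: [0.446, -0.3367, 0.1323]
orientation: [-0.27, -3.128, -0.002]
ft_force: [0.1, 0.8, -0.1]
finger_gap: 0.699
grip_force: 0.0
```

arm_command(
  rows=[
    {"translation": [0,0,0],"turn": [0,0,0.08],"hand": 0.3},
    {"translation": [0,0,0],"turn": [0,0,0.08],"hand": 0.3},
    {"translation": [0,0,0],"turn": [0,0,0.08],"hand": 0.3},
  ],
)

```text
clock: 30.95
tcp_pos: [0.4465, -0.3338, 0.1327]
orientation: [-0.152, -3.136, -0.003]
ft_force: [-0.3, 0.2, -0.8]
finger_gap: 0.698
grip_force: 0.0
```

```bash
python3 - <<'E'
from h import *; s=st(); print(psi(s))
p=shot('wrist'); 
for d in manip.silhouettes(p,'unit1_mid')[:3]: print(round(d['score'],2),np.round(d['extent']).astype(int))
uv=proj(p,[[.447,-.335,.084]])[0].astype(int); print(uv); r=rib(p,(190,80,312,236)); print(r, proj(p,[[*r[0],.084]]))
g=p['image'].mean(axis=2); u=int(proj(p,[[*r[0],.084]])[0,0]); print([int(x) for x in g[90:250,u]])
E
```

```text
30.95 tcp [ 0.4465 -0.3338  0.1327] o [-1.520e-01 -3.136e+00 -3.000e-03] f [-0.3  0.2 -0.8] gap 0.698 grip 0.0
1.4737944514433319
[248 197]
(array([ 0.432 , -0.3369]), array([0.0174, 0.0574]), -0.115, np.int32(1240)) [[244.66191239 180.75639814]]
[90, 90, 89, 90, 91, 90, 92, 89, 90, 90, 89, 91, 90, 91, 92, 93, 92, 92, 92, 91, 90, 90, 90, 89, 90, 89, 92, 91, 89, 90, 88, 89, 90, 91, 90, 94, 98, 99, 92, 91, 103, 137, 167, 185, 195, 198, 199, 197, 200, 200, 200, 200, 199, 190, 154, 91, 35, 16, 14, 13, 15, 17, 24, 34, 36, 39, 40, 39, 41, 42, 40, 39, 40, 39, 40, 38, 38, 38, 37, 37, 36, 38, 38, 38, 37, 38, 38, 37, 37, 34, 34, 39, 35, 29, 25, 25, 20, 16, 18, 16, 20, 20, 18, 19, 15, 15, 19, 18, 14, 16, 19, 17, 13, 17, 16, 17, 15, 19, 18, 19, 16, 19, 26, 35, 54, 75, 87, 92, 92, 91, 88, 92, 92, 91, 91, 91, 92, 90, 89, 91, 91, 88, 92, 90, 91, 90, 92, 92, 92, 92, 90, 89, 90, 91, 90, 91, 90, 90, 91, 90]
```

arm_command(
  rows=[
    {"translation": [-1.2,-0.3,-4],"turn": [0,0,-0.02],"hand": 0.45},
    {"translation": [-1.2,-0.3,-8],"turn": [0,0,-0.02],"hand": 0.45},
    {"translation": [-1.2,-0.3,-10.5],"turn": [0,0,-0.02],"hand": 0.45},
    {"translation": [-1.2,-0.3,-11.4],"turn": [0,0,-0.02],"hand": 0.45},
    {"translation": [-1.2,-0.3,-11.4],"turn": [0,0,-0.02],"hand": 1},
    {"translation": [-1.2,-0.3,-11.4],"turn": [0,0,-0.02],"hand": 1},
    {"translation": [-1.2,-0.3,-11.4],"turn": [0,0,-0.02],"hand": 1},
    {"translation": [-1.2,-0.3,-11.4],"turn": [0,0,-0.02],"hand": 1},
    {"translation": [-1.2,-0.3,-11.4],"turn": [0,0,-0.02],"hand": 1},
    {"translation": [-1.2,-0.3,-11.4],"turn": [0,0,-0.02],"hand": 1},
  ],
  force=60,
)

```text
clock: 32.05
tcp_pos: [0.4359, -0.3382, 0.0215]
orientation: [0.181, 3.134, -0.003]
ft_force: [-0.0, 3.2, 6.0]
finger_gap: 0.177
grip_force: 64.8
```

arm_command(
  rows=[
    {"translation": [0,0,4],"turn": [0,0,0.03],"hand": 1},
    {"translation": [0,0,8],"turn": [0,0,0.06],"hand": 1},
    {"translation": [0,2,12],"turn": [0,0,0.07],"hand": 1},
    {"translation": [0.5,6,13],"turn": [0,0,0.07],"hand": 1},
    {"translation": [1,10,13],"turn": [0,0,0.07],"hand": 1},
    {"translation": [1.5,14,13],"turn": [0,0,0.07],"hand": 1},
    {"translation": [2,18,13],"turn": [0,0,0.07],"hand": 1},
    {"translation": [2.4,22,13],"turn": [0,0,0.07],"hand": 1},
    {"translation": [2.4,25,13],"turn": [0,0,0.07],"hand": 1},
    {"translation": [2.4,26.5,13],"turn": [0,0,0.07],"hand": 1},
  ],
)

```text
clock: 33.05
tcp_pos: [0.4573, -0.0696, 0.1483]
orientation: [-0.067, -3.137, -0.003]
ft_force: [0.1, -0.6, -5.9]
finger_gap: 0.174
grip_force: 63.0
```

```bash
python3 - <<'E'
from h import *; s=st(); cr(s); print((np.array([.4588,-.0682,.032])-s['tcp_pos'])*100)
E
```

```text
33.05 tcp [ 0.4573 -0.0696  0.1483] o [-6.700e-02 -3.137e+00 -3.000e-03] f [ 0.1 -0.6 -5.9] gap 0.174 grip 63.0
psi 1.528 cradle xy [-0.0865 -0.1066]
[  0.15289312   0.13767065 -11.62503638]
```

arm_command(
  rows=[
    {"translation": [0.1,0.1,-4],"turn": [0,0,0],"hand": 1},
    {"translation": [0.1,0.1,-8],"turn": [0,0,0],"hand": 1},
    {"translation": [0.1,0.1,-10],"turn": [0,0,0],"hand": 1},
    {"translation": [0.1,0.1,-10.9],"turn": [0,0,0],"hand": 1},
    {"translation": [0.1,0.1,-11.25],"turn": [0,0,0],"hand": 1},
    {"translation": [0.1,0.1,-11.25],"turn": [0,0,0],"hand": 1},
    {"translation": [0.1,0.1,-11.25],"turn": [0,0,0],"hand": 1},
    {"translation": [0.1,0.1,-11.25],"turn": [0,0,0],"hand": 1},
  ],
)

```text
clock: 33.85
tcp_pos: [0.4611, -0.072, 0.0389]
orientation: [0.071, 3.138, -0.002]
ft_force: [-0.3, 0.6, -6.0]
finger_gap: 0.171
grip_force: 62.9
```

```bash
python3 - <<'E'
from h import *; cr(st())
E
```

```text
33.85 tcp [ 0.4611 -0.072   0.0389] o [ 7.100e-02  3.138e+00 -2.000e-03] f [-0.3  0.6 -6. ] gap 0.171 grip 62.9
psi 1.525 cradle xy [-0.0826 -0.1088]
```

arm_command(
  rows=[
    {"translation": [0,0.3,-0.2],"turn": [0,0,0],"hand": 1},
    {"translation": [0,0.3,-0.35],"turn": [0,0,0],"hand": 1},
    {"translation": [0,0.3,-0.35],"turn": [0,0,0],"hand": 1},
    {"translation": [0,0.3,-0.35],"turn": [0,0,0],"hand": 1},
  ],
)

```text
clock: 34.25
tcp_pos: [0.46, -0.0684, 0.034]
orientation: [-0.071, -3.141, 0.0]
ft_force: [0.0, 0.4, -6.6]
finger_gap: 0.174
grip_force: 63.0
```

```bash
python3 - <<'E'
from h import *; cr(st())
p=shot('wrist'); r=rib(p,(215,120,290,225),.096)
print(r)
E
```

```text
34.25 tcp [ 0.46   -0.0684  0.034 ] o [-0.071 -3.141  0.   ] f [ 0.   0.4 -6.6] gap 0.174 grip 63.0
psi 1.526 cradle xy [-0.0839 -0.1053]
(array([ 0.4274, -0.0665]), array([0.015 , 0.0122]), 1.525, np.int32(801))
```

arm_command(
  rows=[
    {"translation": [1,-0.05,0],"turn": [0,0,0],"hand": 1},
    {"translation": [2,-0.09,0],"turn": [0,0,0],"hand": 1},
    {"translation": [3,-0.14,0],"turn": [0,0,0],"hand": 1},
    {"translation": [4,-0.18,0],"turn": [0,0,0],"hand": 1},
    {"translation": [5,-0.23,0],"turn": [0,0,0],"hand": 1},
    {"translation": [5,-0.23,0],"turn": [0,0,0],"hand": 1},
  ],
)

```text
clock: 34.9
tcp_pos: [0.5117, -0.0711, 0.0344]
orientation: [0.07, 3.139, -0.001]
ft_force: [0.6, 0.2, -6.2]
finger_gap: 0.179
grip_force: 63.0
```

arm_command(
  rows=[
    {"translation": [1,-0.05,0],"turn": [0,0,0],"hand": 1},
    {"translation": [2,-0.09,0],"turn": [0,0,0],"hand": 1},
    {"translation": [3,-0.14,0],"turn": [0,0,0],"hand": 1},
    {"translation": [3.8,-0.17,0],"turn": [0,0,0],"hand": 1},
    {"translation": [4.2,-0.19,0],"turn": [0,0,0],"hand": 1},
    {"translation": [4.2,-0.19,0],"turn": [0,0,0],"hand": 1},
  ],
)

```text
clock: 35.5
tcp_pos: [0.5525, -0.0727, 0.034]
orientation: [0.071, 3.141, -0.0]
ft_force: [-0.7, -1.0, -5.9]
finger_gap: 0.176
grip_force: 62.9
```

```bash
python3 - <<'E'
from h import *; cr(st())
E
```

```text
35.5 tcp [ 0.5525 -0.0727  0.034 ] o [ 0.071  3.141 -0.   ] f [-0.7 -1.  -5.9] gap 0.176 grip 62.9
psi 1.526 cradle xy [ 0.0088 -0.1054]
```

arm_command(
  rows=[
    {"translation": [0.2,-0.01,0],"turn": [0,0,0],"hand": 1},
    {"translation": [0.4,-0.02,0],"turn": [0,0,0],"hand": 1},
    {"translation": [0.6,-0.03,0],"turn": [0,0,0],"hand": 1},
    {"translation": [0.6,-0.03,0],"turn": [0,0,0],"hand": 1},
  ],
)

```text
clock: 35.9
tcp_pos: [0.5583, -0.073, 0.0342]
orientation: [0.071, 3.14, -0.0]
ft_force: [-0.4, -0.6, -6.3]
finger_gap: 0.173
grip_force: 62.9
```

arm_command(
  rows=[
    {"translation": [0.2,-0.01,0],"turn": [0,0,0],"hand": 1},
    {"translation": [0.4,-0.02,0],"turn": [0,0,0],"hand": 1},
    {"translation": [0.4,-0.02,0],"turn": [0,0,0],"hand": 1},
  ],
)

```text
clock: 36.2
tcp_pos: [0.5605, -0.0729, 0.0338]
orientation: [-0.071, -3.136, -0.001]
ft_force: [-4.8, 0.9, -1.3]
finger_gap: 0.179
grip_force: 63.5
```

```bash
python3 - <<'E'
from h import *; cr(st())
p=shot('wrist'); c=[.5485,.033,-.045]
for xm in (.017,.011):
    q=proj(p,pose([[xm-.028,-.105,.060],[xm-.04,-.105,.060],[xm-.04,-.105,.030],[xm-.04,-.105,.020]],c)); print(xm,'ribbase,bodytop,bodybot,foottop',q.round(0).tolist())
g=p['image'].mean(axis=2); u=int(q[0,0]); print(u,[int(x) for x in g[140:225,u]])
E
```

```text
36.2 tcp [ 0.5605 -0.0729  0.0338] o [-7.100e-02 -3.136e+00 -1.000e-03] f [-4.8  0.9 -1.3] gap 0.179 grip 63.5
psi 1.526 cradle xy [ 0.0168 -0.1053]
0.017 ribbase,bodytop,bodybot,foottop [[251.0, 195.0], [251.0, 174.0], [251.0, 162.0], [251.0, 159.0]]
0.011 ribbase,bodytop,bodybot,foottop [[251.0, 184.0], [251.0, 163.0], [251.0, 153.0], [251.0, 150.0]]
250 [189, 187, 186, 187, 187, 187, 186, 187, 186, 187, 185, 186, 186, 186, 186, 179, 162, 151, 142, 130, 129, 138, 135, 124, 118, 120, 119, 121, 121, 123, 125, 133, 157, 192, 217, 228, 234, 238, 240, 241, 242, 242, 242, 241, 242, 241, 242, 242, 242, 242, 242, 242, 242, 237, 206, 131, 63, 30, 23, 22, 22, 26, 21, 23, 23, 22, 20, 20, 22, 23, 20, 23, 23, 23, 24, 24, 21, 21, 25, 25, 26, 27, 24, 26, 26]
```

arm_command(
  rows=[
    {"translation": [0.2,-0.01,-0.05],"turn": [0,0,0],"hand": 1},
    {"translation": [0.2,-0.01,-0.05],"turn": [0,0,0],"hand": 1},
    {"translation": [0.1,0,-0.05],"turn": [0,0,0],"hand": 0.6},
    {"translation": [0.1,0,-0.05],"turn": [0,0,0],"hand": 0.6},
    {"translation": [0.1,0,-0.05],"turn": [0,0,0],"hand": 0.6},
    {"translation": [0.1,0,2],"turn": [0,0,0],"hand": 0.6},
    {"translation": [0.1,0,5],"turn": [0,0,0],"hand": 0.6},
    {"translation": [0.1,0,9],"turn": [0,0,0],"hand": 0.6},
    {"translation": [0.1,0,9],"turn": [0,0,0],"hand": 0.6},
    {"translation": [0.1,0,9],"turn": [0,0,0],"hand": 0.6},
  ],
)

```text
clock: 37.25
tcp_pos: [0.5644, -0.0736, 0.1258]
orientation: [0.071, 3.137, -0.002]
ft_force: [-0.1, -0.0, -0.2]
finger_gap: 0.399
grip_force: 0.0
```

```bash
python3 - <<'E'
from h import *; s=st(); cr(s)
c=[.5485,.033,-.045]
print('to stud3',(pose([[-.048,-.165,.0145]],c)[0]-s['tcp_pos'])*100)
p=shot('wrist')
for xm in (.017,.011):
    q=proj(p,pose([[xm-.028,-.105,.060],[xm-.04,-.105,.060],[xm-.04,-.105,.030],[xm-.04,-.105,.020]],c)); print(xm,'ribbase,bodytop,bodybot,foottop',q.round(0).tolist())
g=p['image'].mean(axis=2); u=int(q[0,0]); print(u,[int(x) for x in g[120:175,u]])
E
```

```text
37.25 tcp [ 0.5644 -0.0736  0.1258] o [ 7.100e-02  3.137e+00 -2.000e-03] f [-0.1 -0.  -0.2] gap 0.399 grip 0.0
psi 1.525 cradle xy [ 0.0207 -0.1058]
to stud3 [ -7.12835538  -5.60945598 -11.13225452]
0.017 ribbase,bodytop,bodybot,foottop [[251.0, 155.0], [251.0, 141.0], [251.0, 136.0], [251.0, 135.0]]
0.011 ribbase,bodytop,bodybot,foottop [[251.0, 148.0], [251.0, 134.0], [251.0, 130.0], [251.0, 129.0]]
251 [193, 194, 193, 193, 192, 193, 193, 192, 192, 192, 191, 191, 190, 180, 164, 156, 146, 129, 124, 135, 171, 214, 233, 241, 244, 244, 245, 245, 245, 245, 246, 245, 245, 243, 226, 160, 77, 28, 22, 24, 25, 23, 27, 27, 33, 44, 50, 54, 57, 56, 58, 56, 56, 56, 55]
```

Unit A is home in bay 3. Latching stud 3.

arm_command(
  rows=[
    {"translation": [-3.5,-3,0],"turn": [0,0,-0.1],"hand": 0.45},
    {"translation": [-7.1,-5.6,0],"turn": [0,0,-0.12],"hand": 0.45},
    {"translation": [-7.1,-5.6,0],"turn": [0,0,-0.12],"hand": 0.45},
    {"translation": [-7.1,-5.6,-4],"turn": [0,0,-0.12],"hand": 0.45},
    {"translation": [-7.1,-5.6,-8],"turn": [0,0,-0.12],"hand": 0.45},
    {"translation": [-7.1,-5.6,-10.2],"turn": [0,0,-0.12],"hand": 0.45},
    {"translation": [-7.1,-5.6,-11.1],"turn": [0,0,-0.12],"hand": 0.45},
    {"translation": [-7.1,-5.6,-11.1],"turn": [0,0,-0.12],"hand": 0.45},
    {"translation": [-7.1,-5.6,-11.1],"turn": [0,0,-0.12],"hand": 0.45},
  ],
  force=30,
)

```text
clock: 38.2
tcp_pos: [0.4929, -0.1294, 0.0138]
orientation: [0.259, 3.13, -0.001]
ft_force: [-0.3, 0.9, 0.6]
finger_gap: 0.548
grip_force: 0.0
```

arm_command(
  rows=[
    {"translation": [0,0,0],"turn": [0,0,0],"hand": 1},
    {"translation": [0,0,0],"turn": [0,0,0],"hand": 1},
    {"translation": [0,0,0],"turn": [0,0,0],"hand": 1},
    {"translation": [0,0,0],"turn": [0,0,0],"hand": 1},
    {"translation": [0,0,0],"turn": [0,0,0],"hand": 1},
    {"translation": [0,0,-0.3],"turn": [0,0,0],"hand": 1},
    {"translation": [0,0,-0.6],"turn": [0,0,0],"hand": 1},
    {"translation": [0,0,-0.9],"turn": [0,0,0],"hand": 1},
    {"translation": [0,0,-0.9],"turn": [0,0,0],"hand": 1},
  ],
)

```text
clock: 39.1
tcp_pos: [0.4934, -0.1296, 0.0057]
orientation: [0.259, 3.129, -0.0]
ft_force: [-0.2, 5.1, 14.2]
finger_gap: 0.27
grip_force: 37.0
```

```bash
python3 - <<'E'
from h import *; cr(st())
E
```

```text
39.1 tcp [ 0.4934 -0.1296  0.0057] o [ 0.259  3.129 -0.   ] f [-0.2  5.1 14.2] gap 0.27 grip 37.0
psi 1.405 cradle xy [-0.0477 -0.1649]
```

arm_command(
  rows=[
    {"translation": [0,0,-0.1],"turn": [0,0,-0.1],"hand": 1},
    {"translation": [0,0,-0.1],"turn": [0,0,-0.24],"hand": 1},
    {"translation": [0,0,-0.1],"turn": [0,0,-0.38],"hand": 1},
    {"translation": [0,0,-0.1],"turn": [0,0,-0.52],"hand": 1},
    {"translation": [0,0,-0.1],"turn": [0,0,-0.66],"hand": 1},
    {"translation": [0,0,-0.1],"turn": [0,0,-0.8],"hand": 1},
    {"translation": [0,0,-0.1],"turn": [0,0,-0.94],"hand": 1},
    {"translation": [0,0,-0.1],"turn": [0,0,-1.08],"hand": 1},
    {"translation": [0,0,-0.1],"turn": [0,0,-1.22],"hand": 1},
    {"translation": [0,0,-0.1],"turn": [0,0,-1.34],"hand": 1},
  ],
)

```text
clock: 40.1
tcp_pos: [0.4918, -0.1308, 0.0056]
orientation: [-2.151, -2.289, 0.006]
ft_force: [-11.6, -0.8, 26.4]
finger_gap: 0.271
grip_force: 38.3
```

arm_command(
  rows=[
    {"translation": [0,0,0],"turn": [0,0,-0.1],"hand": 1},
    {"translation": [0,0,0],"turn": [0,0,-0.13],"hand": 1},
    {"translation": [0,0,0],"turn": [0,0,-0.13],"hand": 1},
  ],
)

```text
clock: 40.4
tcp_pos: [0.4916, -0.1308, 0.0056]
orientation: [-2.289, -2.151, 0.007]
ft_force: [-10.2, -0.0, 27.3]
finger_gap: 0.264
grip_force: 38.4
```

```bash
python3 - <<'E'
from h import *; cr(st())
E
```

```text
40.4 tcp [ 0.4916 -0.1308  0.0056] o [-2.289 -2.151  0.007] f [-10.2  -0.   27.3] gap 0.264 grip 38.4
psi -0.062 cradle xy [-0.0495 -0.1662]
```

arm_command(
  rows=[
    {"translation": [0.1,0,0.4],"turn": [0,0,0.02],"hand": 1},
    {"translation": [0.1,0,0.8],"turn": [0,0,0.02],"hand": 1},
    {"translation": [0.1,0,0.9],"turn": [0,0,0.02],"hand": 0.45},
    {"translation": [0.1,0,0.9],"turn": [0,0,0.02],"hand": 0.45},
    {"translation": [0.1,0,0.9],"turn": [0,0,0.02],"hand": 0.45},
    {"translation": [0.1,0,4],"turn": [0,0,0.02],"hand": 0.45},
    {"translation": [0.1,0,6],"turn": [0,0,0.02],"hand": 0.45},
    {"translation": [0.1,0,6],"turn": [0,0,0.02],"hand": 1},
    {"translation": [0.1,0,6],"turn": [0,0,0.02],"hand": 1},
    {"translation": [0.1,0,6],"turn": [0,0,0.02],"hand": 1},
  ],
)

```text
clock: 41.4
tcp_pos: [0.4919, -0.1286, 0.0615]
orientation: [-2.268, -2.17, 0.001]
ft_force: [-0.4, -0.1, -0.0]
finger_gap: 0.046
grip_force: 0.0
```

arm_command(
  rows=[
    {"translation": [0,0,-2],"turn": [0,0,0],"hand": 1},
    {"translation": [0,0,-3],"turn": [0,0,0],"hand": 1},
    {"translation": [0,0,-3.6],"turn": [0,0,0],"hand": 1},
    {"translation": [0,0,-3.6],"turn": [0,0,0],"hand": 1},
    {"translation": [0,0,-3.6],"turn": [0,0,0],"hand": 1},
  ],
)

```text
clock: 41.9
tcp_pos: [0.4933, -0.1292, 0.0272]
orientation: [2.27, 2.171, 0.0]
ft_force: [0.6, -0.2, 0.7]
finger_gap: -0.001
grip_force: 0.0
```

arm_command(
  rows=[
    {"translation": [0,0,-0.15],"turn": [0,0,0],"hand": 1},
    {"translation": [0,0,-0.3],"turn": [0,0,0],"hand": 1},
    {"translation": [0,0,-0.3],"turn": [0,0,0],"hand": 1},
  ],
)

```text
clock: 42.2
tcp_pos: [0.4937, -0.1295, 0.0248]
orientation: [2.269, 2.17, 0.001]
ft_force: [-1.0, 0.3, 4.6]
finger_gap: 0.002
grip_force: 2.6
```

arm_command(
  rows=[
    {"translation": [0,0,3],"turn": [0,0,0],"hand": 1},
    {"translation": [0,0,5],"turn": [0,0,0],"hand": 1},
    {"translation": [0.3,4,5],"turn": [0,0,0],"hand": 1},
    {"translation": [0.5,8,5],"turn": [0,0,0],"hand": 1},
    {"translation": [0.54,12,5],"turn": [0,0,0],"hand": 1},
    {"translation": [0.54,12,5],"turn": [0,0,0],"hand": 1},
    {"translation": [0.54,12,5],"turn": [0,0,0],"hand": 1},
    {"translation": [0.54,12,2],"turn": [0,0,0],"hand": 1},
    {"translation": [0.54,12,0.2],"turn": [0,0,0],"hand": 1},
    {"translation": [0.54,12,0.2],"turn": [0,0,0],"hand": 1},
  ],
)

```text
clock: 43.2
tcp_pos: [0.4979, -0.0102, 0.0248]
orientation: [-2.271, -2.168, 0.001]
ft_force: [-1.5, 0.8, 6.4]
finger_gap: -0.001
grip_force: 2.6
```

arm_command(
  rows=[
    {"translation": [0,0,-0.2],"turn": [0,0,0],"hand": 1},
    {"translation": [0,0,-0.2],"turn": [0,0,0],"hand": 1},
    {"translation": [0,0,-0.2],"turn": [0,0,0],"hand": 1},
  ],
)

```text
clock: 43.5
tcp_pos: [0.4985, -0.0101, 0.0253]
orientation: [2.271, 2.171, -0.001]
ft_force: [-3.8, -0.3, 5.2]
finger_gap: 0.001
grip_force: 2.5
```

arm_command(
  rows=[
    {"translation": [0,0,4],"turn": [0,0,0],"hand": 1},
    {"translation": [0,0,9],"turn": [0,0,0],"hand": 1},
    {"translation": [-3,3,14],"turn": [0,0,0],"hand": 1},
    {"translation": [-6,8,18],"turn": [0,0,0],"hand": 1},
    {"translation": [-6,8,22],"turn": [0,0,0],"hand": 1},
    {"translation": [-6,8,22],"turn": [0,0,0],"hand": 1},
    {"translation": [-6,8,22],"turn": [0,0,0],"hand": 1},
    {"translation": [-6,8,22],"turn": [0,0,0],"hand": 1},
  ],
)

```text
clock: 44.3
tcp_pos: [0.4384, 0.0704, 0.2439]
orientation: [2.271, 2.171, 0.0]
ft_force: [0.2, -1.2, -0.7]
finger_gap: -0.002
grip_force: 0.0
```

```bash
python3 - <<'E'
from h import *; st(); c=[.5485,.033,-.045]
P={n:shot(n) for n in('scene','side','wrist')}
for n,p in P.items():
  print(n,'home proj',proj(p,pose([[.017,.015,.054],[.017,-.105,.054]],c)).round(0).tolist())
  for th in('unit1_mid','bottle'):
    for d in manip.search_frame(p,th):
        l,t,w,h=d['extent']; print(th,round(d['score'],2),np.round(d['extent']).astype(int),ray(p,l+w/2,t+h/2,.05).round(3))
p=P['wrist']
for b,y in((2,.015),(3,-.105)):
    q=proj(p,pose([[.017-.028,y,.060],[.017-.04,y,.060],[.011-.04,y,.06]],c)).round(0); print(b,q.tolist())
    g=p['image'].mean(axis=2); v=int(q[0,1]); u=int(q[1,0]); print([int(x) for x in g[v,u-10:u+14]])
E
```

```text
44.3 tcp [0.4384 0.0704 0.2439] o [2.271 2.171 0.   ] f [ 0.2 -1.2 -0.7] gap -0.002 grip 0.0
scene home proj [[260.0, 222.0], [213.0, 203.0]]
unit1_mid 0.55 [198 182  32  38] [ 0.556 -0.072  0.05 ]
unit1_mid 0.18 [289 199  27  32] [0.511 0.132 0.05 ]
bottle 0.95 [356 248  31  43] [0.582 0.315 0.05 ]
side home proj [[262.0, 184.0], [270.0, 218.0]]
unit1_mid 0.55 [252 209  34  27] [ 0.557 -0.084  0.05 ]
bottle 0.95 [245 105  15  31] [0.59  0.318 0.05 ]
wrist home proj [[349.0, 174.0], [340.0, 255.0]]
unit1_mid 0.7 [305 229  67  49] [ 0.56  -0.074  0.05 ]
2 [[328.0, 176.0], [319.0, 176.0], [315.0, 176.0]]
[237, 236, 235, 220, 174, 169, 131, 110, 111, 119, 156, 218, 237, 243, 244, 244, 245, 244, 244, 234, 177, 85, 25, 21]
3 [[321.0, 257.0], [313.0, 257.0], [309.0, 257.0]]
[234, 234, 228, 188, 141, 122, 110, 107, 114, 153, 213, 234, 241, 242, 242, 242, 242, 238, 212, 115, 33, 22, 20, 23]
```

```bash
python3 -c "from workcell import manip; print(manip.hand_in())"
```

```text
the job is handed in; nothing more can be done
None
```

The job is handed in at about 44 s: both control units present are fully home against the stop, in bays 2 and 3, and studs 2 and 3 are back in their catches. Stud 1 was never touched and stays latched over its empty bay, and the bottle is still standing.

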